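# Load the column packing press behind its drop guard

### The arm

A 6-joint arm with a two-finger parallel gripper is mounted at the origin on the work surface. World frame = base frame: x ahead of the robot, y to its left, z up, the work surface at z = 0. Lengths are in m, angles in degrees, forces in N, time in s.
With the tool pointing down it reaches from about 0.3 to 0.75 m from the base axis. Payload 8.5 kg.
Tool frame: the origin (TCP) lies on the mounting face of the last link; the fingertips stand tip_extent ahead of it and the grasp point (between the pads) lies 155 mm ahead of it (tip_extent is the distance from the TCP to the fingertips, in m); z points along the fingers, y is the line along which they close (so a half turn about z gives the same grasp; the last joint's range is limited). The gripper opens to 85 mm and grips with 20 to 120 N. Pads are 22 mm wide; open, the fingers measure 114 mm over their backs; the gripper's body (76 mm by 85 mm) begins 54 mm behind the grasp point. The pads swing forward as they close: fully open they stand 13 mm farther back than shut.
Start: joints at [54.471, 21.807, 74.336, -0, 83.858, -12.336], TCP at [0.217, 0.506, 0.405] pointing down, gripper open.
Joint ranges: [-178.18, 178.18], [-50.72, 133.34], [12.68, 142.11], [-81.47, 261.47], [9.98, 163.14], [-165.26, 165.26]. Speed limits (degrees/s): [136.94, 136.94, 180, 180, 180, 180].

### API

Orientations are given as a 3x3 rotation matrix whose columns are the frame's x, y, z axes.
In Python, from rig import observe, get_image, camera_params, close_job, tip_extent gives the robot as it stands.
- The arm moves only by the shell command python3 -m creep 'ROWS' [FORCE]. ROWS is JSON, a list of rows, each an object with "jaw": the gripper's target within -1 to 1 (shut at 1, half-way at 0, fully open at -1); "travel": the shift along the world's x, y, z in mm, a list of three; "roll": the turn about the world's z in rad. A call has 1 to 12 rows; each row is the pose to reach, as a shift and turn from the pose commanded when the call began; what a row does not reach only later rows make up. A row lasts 1/10 s, in which the tool goes at most 50 mm and 8.59 degrees, less where a joint would pass 70% of its speed; a pose out of reach is approached as far as the arm can. A call with a gripper value outside its range is refused whole. The fingers move at their own pace and stop on an object; FORCE is the grip in N (left out, the last holds). Time passes only in rows, so rows that repeat a pose let the fingers close. It gives the time, the measured TCP pose, the force, the opening and the grip force at its end, in the units of the state.
- observe(): the state, without advancing time (a new reading comes with each control period).
- get_image(name): name is "side" or "top"; returns (picture, depth): 480x640x3 uint8, red, green, blue; 480x640 float32, m along the optical axis (not along the pixel's ray), 0 where there is no reading.
- camera_params(name): a dict with "mtx" (3x3 intrinsics, pixels), "dist_coeffs" ([k1, k2, p1, p2, k3] as OpenCV has them; the pictures are not rectified), "extrinsics" (4x4, takes a point from camera to world coordinates). Camera axes: x right, y down, z forward; pixel columns grow to the right and rows downward; lengths in m; the calibration is good to about 2 mm. A picture is of the moment at which its call begins. camera_params takes no time and is no camera call.
- close_job(): hands the job in; it is judged then, once.
The state is a dict: "time_s": time; "q": joint angles; "qvel": joint speeds; "joint_efforts": joint torques, N m; "position": TCP position; "tool_rot": TCP orientation; "ft_force": force on the tool from outside, world axes, zero at the start; "wrist_torque": the same for the moment, N m; "grip_width": finger opening in m; "gripper_force": force on a finger pad.
Only numpy, scipy, OpenCV 4.12 (cv2) and the standard library are available. Lean on these libraries where they do the work, as an engineer would, in place of code of your own. Each camera call takes 0.05 s, during which the arm holds its last target. There are 200 camera calls.

### The job

Lift the press's drop guard by the black handle of its stay bar, hang the bar's slot on the peg of the guide post so that the guard stays up by itself, and let go. Then reach in under the ram and lay the white seal ring on the round anvil and the solid metal disc of the same diameter on top of it, both flat and centred, setting them down rather than letting them fall. Leave the guard hanging on its peg; never let it slam down and leave the other things on the bench where they are.

Things in the scene. Friction and masses are not known exactly. Their poses are not given: they have to be found in the camera images.
- press: Bench press, fixed; origin on the table under the anvil's axis; its open front faces the robot: x points from the front to the back, y left, z up. Sizes in mm in this frame. Base plate x -100 to 90, y +-160, 12 high. Columns x -6 to 30, y +-125 to +-155, carry a dark crown beam x +-35, y +-155, z 205 to 260. Guide posts 20 square at x -75, y +-140, up to z 320, guard between them. Back open
- anvil_top (a point): centre of the top face (press z 30) of the round steel anvil, 60 mm diameter, which stands 18 mm above the base plate; axes as the press's, z up
- ram_end (a point): lower end (press z 165) of the 40 mm ram above the anvil, under the crown: the anvil cannot be reached from straight above, only from the front with the tool tilted forward, through the 260 mm between the guide posts
- stay_peg (a point): the fixed peg that holds the stay bar: a level steel pin of 12 mm diameter that sticks out along -x from the front of the right guide post (press y -140), axis at press z 300, from x -85 to -115; this point is on its axis, in the plane of the stay bar
- guard (a joint): height of the drop guard in m: 0 = down, grows upward to 0.205. A clear plate 252 mm wide, 100 mm high, at press x -79 to -69, lower edge at press z 65 mm when down. With the stay bar it weighs about 0.6 kg and falls when not held. It reads 0.170 hanging on the peg; the slot's lip clears the peg's top above 0.184
- guard_sill (a point): middle of the guard's lower edge
- stay_bar (a joint): lean of the stay bar in rad about its pivot on the guard (at press x -100, y -140, z 55 mm + guard height; axis along x). 0 = upright, against a stop; positive leans its top to press +y, up to 0.65. The pivot is stiff (0.08 N m) and stays where it is left. The bar passes the peg on the way up or down only when it leans more than about 0.4
- stay_grip (a point): middle of the stay bar's handle: a black round bar of 22 mm diameter sticking out level towards the front (press x -104 to -166); this point is on its axis at x -142, 100 mm from the pivot along the bar (straight above the pivot when the bar is upright). It can turn within the fingers as the bar swings
- stay_slot (a point): where the peg's axis lies in the stay bar's slot once hung, 75 mm from the pivot along the bar. The bar is 8 mm steel plate; the slot is 18 mm wide, closed on top (6 mm above this point) and at its left, with a 9 mm wide lip on the right reaching 14 mm down from its top. Under the lip it is open: the peg enters there from the right as the raised bar swings upright, and seats as the guard is lowered
- seal_ring: white plastic seal ring, 64 mm outside diameter, 30 mm bore, 20 mm thick; origin at the centre of its underside, z up; loose, about 0.11 kg
- end_disc: solid plain metal disc, 64 mm diameter, 20 mm thick; origin at the centre of its underside, z up; loose, about 0.17 kg
- big_disc: bystander: thin metal disc, 100 mm diameter, 12 mm thick; origin under its centre
- wrench: bystander: steel wrench lying flat, 160 mm long along its x
- beaker: bystander: glass beaker, 72 mm diameter, 90 mm high; origin under its centre
- amber_bottle: bystander: amber solvent bottle, 90 mm diameter, 190 mm high; origin under its centre
- jar: bystander: clear jar, 68 mm diameter, 100 mm high; origin under its centre
- tray: bystander: grey open tray 160 x 110 x 35 mm; origin under its centre

How it is judged:
By the outcome, as a careful person would: the job done as asked, in the order asked, and still so for the second after the job is handed in, with the robot touching nothing.
It also fails if it takes over 72 s, if anything falls off the work surface, if the arm or the gripper's body presses on something with over 40 N, if the wrist force passes 120 N, or if a joint passes its speed limit or range.

## Working session

There is one attempt and no reset: what is moved stays moved. The work goes in short steps, Python scripts to look and compute and a shell command to move; the robot and the scene stay as the last step left them, time stands still between calls to the robot, and variables do not carry over. Pictures are saved under pics/ and viewed, at most 10 in all, crops included, and the job is handed in when it is done.

```bash
ls; mkdir -p pics; cat > h.py <<'E'
import numpy as np, cv2
from rig import *
def cap(n,tag):
    im,d=get_image(n); cv2.imwrite(f'pics/{tag}.png',im[:,:,::-1]); np.savez(f'{tag}.npz',im=im,d=d); return im,d
def ray(n,uv):
    p=camera_params(n); uv=np.array(uv,float).reshape(-1,1,2)
    r=cv2.undistortPoints(uv,p['mtx'],np.array(p['dist_coeffs']))[:,0]
    T=np.array(p['extrinsics']); r=np.c_[r,np.ones(len(r))]
    return T[:3,3], r@T[:3,:3].T
def onz(n,uv,z):
    o,r=ray(n,uv); return o+r*((z-o[2])/r[:,2])[:,None]
def dep(n,d):  # world points image
    v,u=np.mgrid[:480,:640]; o,r=ray(n,np.c_[u.ravel(),v.ravel()])
    P=(o+r*d.ravel()[:,None]).reshape(480,640,3); P[d==0]=np.nan; return P
E
python3 - <<'E'
from h import *
cap('top','top0');cap('side','side0')
s=observe();print(s['time_s'],s['position'],s['tool_rot'],s['grip_width'],tip_extent)
for n in('top','side'):
    T=np.array(camera_params(n)['extrinsics']);print(n,T.round(3))
E
```

```text
pics
0.1 [0.21657699 0.50552248 0.40417451] [[-9.19191529e-01  3.93810033e-01 -7.69372089e-04]
 [ 3.93810670e-01  9.19190994e-01 -1.03537308e-03]
 [ 2.99459590e-04 -1.25469310e-03 -9.99999168e-01]] 0.08513021818938617 0.1734
top [[-1.30e-02 -9.92e-01  1.27e-01  3.66e-01]
 [-1.00e+00  1.30e-02  1.00e-03  3.00e-03]
 [-3.00e-03 -1.27e-01 -9.92e-01  1.54e+00]
 [ 0.00e+00  0.00e+00  0.00e+00  1.00e+00]]
side [[-0.88  -0.268  0.391 -0.183]
 [-0.474  0.468 -0.746  1.358]
 [ 0.017 -0.842 -0.54   1.173]
 [ 0.     0.     0.     1.   ]]
```

View pics/top0.png

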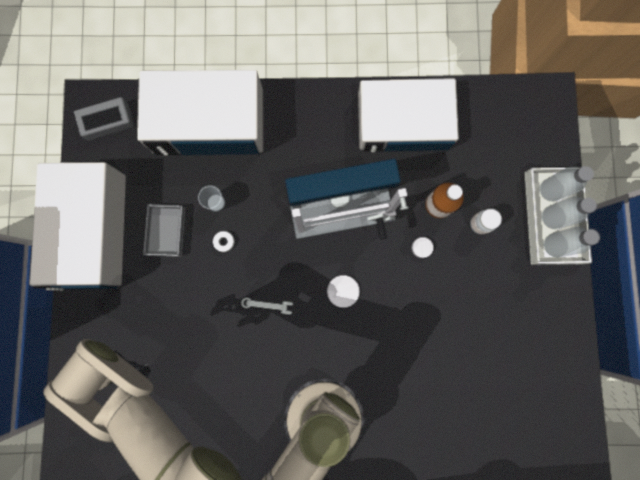

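View pics/side0.png

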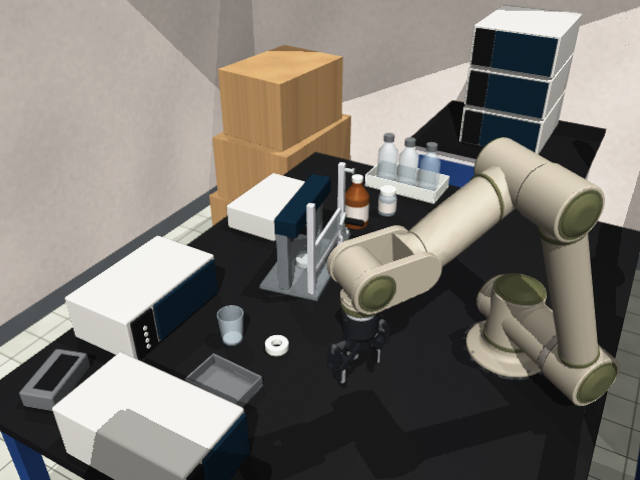

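The top view shows the ring at (223,241), a small disc at (422,247), the big disc at (343,291), the crown near (345,180) and the stay bar and peg near (395,207). The side view shows the press at (310,240). Before measuring, I'll check how the move command documents tilting.

```bash
python3 - <<'E'
from h import *
z=np.load('top0.npz');im,d=z['im'],z['d'];P=dep('top',d)
c=im[140:260,270:420];cv2.imwrite('pics/topc.png',cv2.resize(c,None,fx=5,fy=5,interpolation=cv2.INTER_CUBIC)[:,:,::-1])
for n,(u,v),r in(('ring',(223,241),16),('disc',(422,247),16),('big',(343,291),22)):
    m=np.zeros((480,640),np.uint8);m[v-r:v+r,u-r:u+r]=1
    m[(im.astype(int).min(2)<130)]=0
    cs,_=cv2.findContours(m,cv2.RETR_EXTERNAL,cv2.CHAIN_APPROX_NONE);k=max(cs,key=cv2.contourArea)
    zz=np.nanmedian(P[...,2][m>0]);(cx,cy),rr=cv2.minEnclosingCircle(k)
    q=onz('top',k[:,0],zz); print(n,zz,onz('top',[[cx,cy]],zz),np.ptp(q,axis=0),rr, im[m>0].mean(0))
# crown top: points at height ~.26
Q=P[130:250,270:420];m=(abs(Q[...,2]-.26)<.012);w=Q[m];print('crown',m.sum(),cv2.minAreaRect(w[:,:2].astype(np.float32)),np.median(w[:,2]))
S=np.load('side0.npz');PS=dep('side',S['d']);cv2.imwrite('pics/sidec.png',cv2.resize(S['im'][150:310,240:400],None,fx=3.7,fy=3.7,interpolation=cv2.INTER_CUBIC)[:,:,::-1])
E
```

```text
ring 0.018774652442179907 [[0.55327697 0.31470024 0.01877465]] [0.06444008 0.06376385 0.        ] 10.554455757141113 [208.82653061 208.1462585  209.66666667]
disc 0.019280639892804707 [[ 0.52570092 -0.3197573   0.01928064]] [0.06401845 0.06401833 0.        ] 10.52138900756836 [215.26512968 213.41498559 215.10086455]
big 0.011450027924743589 [[ 0.39145692 -0.06553543  0.01145003]] [0.09760351 0.09537787 0.        ] 15.99799633026123 [204.54156171 202.65239295 204.56801008]
crown 2922 ((0.662809431552887, -0.06298531591892242), (0.12122505158185959, 0.31176093220710754), 9.875258445739746) 0.2593625725193207
```

View pics/topc.png

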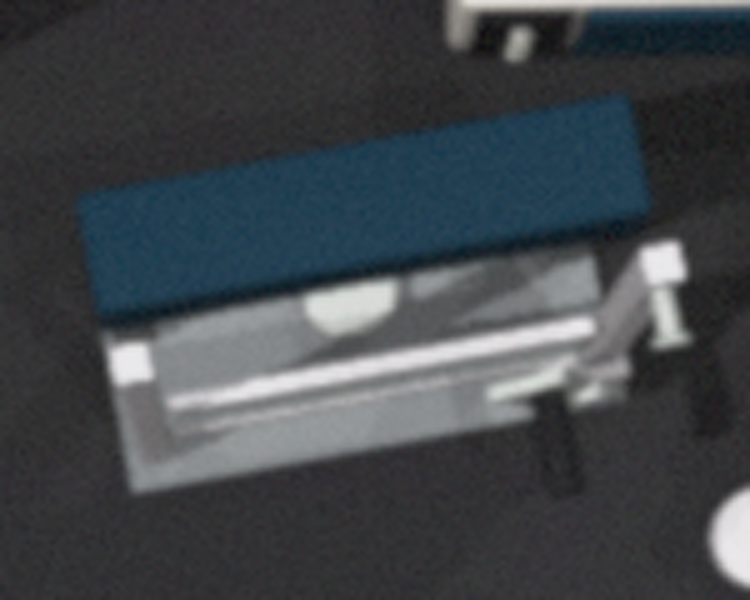

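View pics/sidec.png

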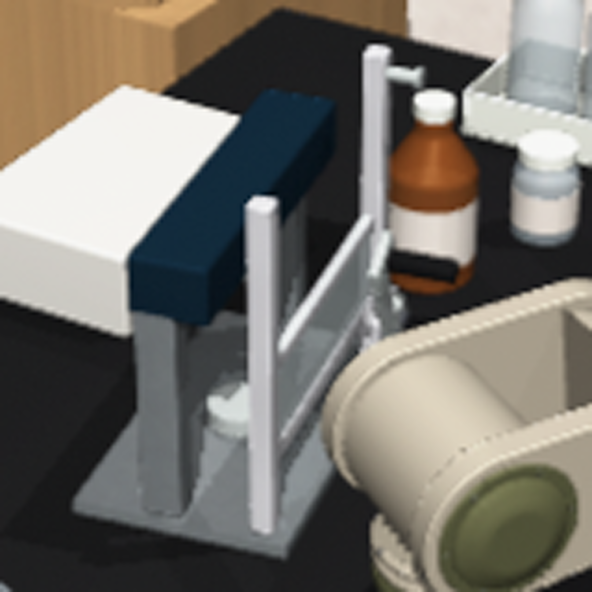

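The crop views show the guard down. The black handle runs from about (345,219) to (363.5,223.5) in the side view, and from about (381,222) to (383,238) in the top view. Next I'll fix the press frame and the handle.

```bash
python3 - <<'E'
from h import *
z=np.load('top0.npz');im,d=z['im'].astype(int),z['d']
m=((im[...,2]-im[...,0]>25)).astype(np.uint8);m[:140]=0;m[260:]=0;m[:,:270]=0;m[:,420:]=0
cs,_=cv2.findContours(m,cv2.RETR_EXTERNAL,cv2.CHAIN_APPROX_NONE);k=max(cs,key=cv2.contourArea)
w=onz('top',k[:,0],.26)[:,:2].astype(np.float32)
r=cv2.minAreaRect(w);print(r)
for a in(9.5,r[2]):
    t=np.radians(a);R=np.array([[np.cos(t),-np.sin(t)],[np.sin(t),np.cos(t)]])
# post tops (white) at z=.32, from crop coords
pl=onz('top',[[270+130/5,140+362/5]],.32)[0];pr=onz('top',[[270+662/5,140+262/5]],.32)[0]
v=pl-pr;print('posts',pl,pr,np.linalg.norm(v),np.degrees(np.arctan2(-v[0],v[1])))
t=np.arctan2(-v[0],v[1]);print('origin from posts',(pl+pr)[:2]/2+.075*np.array([np.cos(t),np.sin(t)]))
a=onz('top',[[270+350/5,140+290/5]],.03);print('anvil approx',a)
# handle from two views
def tri(ut,us):
    o1,d1=ray('top',[ut]);o2,d2=ray('side',[us]);d1=d1[0];d2=d2[0]
    s=np.linalg.lstsq(np.c_[d1,-d2],o2-o1,rcond=None)[0];A=o1+s[0]*d1;B=o2+s[1]*d2
    return (A+B)/2,np.linalg.norm(A-B)
print(tri((382.4,237.5),(363.5,224)))
S=np.load('side0.npz');si=S['im'].astype(int);P=dep('side',S['d'])
mm=np.zeros((480,640),np.uint8);mm[214:230,342:368]=(si[214:230,342:368].max(2)<45)
q=P[mm>0];print(mm.sum(),np.nanmedian(q,0),np.nanmin(q,0),np.nanmax(q,0))
v,u=np.nonzero(mm);l=np.cov(u,v);print(u.min(),u.max(),u.mean(),v.mean(),v[u>u.max()-3].mean(),v[u<u.min()+3].mean())
E
```

```text
((0.6842542290687561, -0.059097468852996826), (0.07305296510457993, 0.3084968328475952), 9.9152193069458)
posts [0.5884139 0.0653877 0.32     ] [ 0.63706111 -0.21034296  0.32      ] 0.2799891932762271 10.005736012640005
origin from posts [ 0.68659678 -0.05944662]
anvil approx [[ 0.68612079 -0.06096259  0.03      ]]
(array([ 0.54124201, -0.17938672,  0.1393486 ]), np.float64(0.0037396487260343433))
132 [ 0.57605364 -0.16779773  0.1448233 ] [ 0.53840965 -0.38783022 -0.00581449] [ 0.69301107 -0.1537982   0.15715727]
345 367 355.219696969697 222.91666666666666 227.41666666666666 220.64705882352942
```

```bash
python3 -m creep '[{"jaw":-1,"travel":[40,-20,40],"roll":0.1},{"jaw":-1,"travel":[80,-50,90],"roll":0.2},{"jaw":-1,"travel":[115,-85,100],"roll":0.3},{"jaw":-1,"travel":[150,-120,100],"roll":0.4},{"jaw":-1,"travel":[180,-160,100],"roll":0.5},{"jaw":-1,"travel":[205,-200,100],"roll":0.578},{"jaw":-1,"travel":[220,-245,100],"roll":0.578},{"jaw":-1,"travel":[233,-290,100],"roll":0.578},{"jaw":-1,"travel":[233,-335,100],"roll":0.578},{"jaw":-1,"travel":[233,-380,100],"roll":0.578},{"jaw":-1,"travel":[233,-425,100],"roll":0.578},{"jaw":-1,"travel":[233,-425,100],"roll":0.578}]' 30; python3 -c "
from h import *
print(observe()['q'])"
```

```text
time_s: 1.3
position: [0.4499, 0.076, 0.5044]
tool_rot: [[-0.986, -0.165, -0.001], [-0.165, 0.986, -0.001], [0.001, -0.001, -1.0]]
ft_force: [0.4, 0.9, 0.0]
grip_width: 0.0853
gripper_force: 0.0
[-5.31945116e+00  8.84223069e+00  7.62032107e+01 -7.07576381e-02
  9.49968352e+01 -1.04844417e+02]
```

Press origin is about (0.6855, -0.0593) with yaw 9.95°. The handle tip comes out 96 mm from the pivot, as expected, with a lean of about 0.51. Next I'll check in free space how an out-of-reach pose is approached, since the moves have no tilt command.

```bash
python3 -m creep '[{"jaw":-1,"travel":[0,0,50],"roll":0},{"jaw":-1,"travel":[20,0,95],"roll":0},{"jaw":-1,"travel":[60,0,120],"roll":0},{"jaw":-1,"travel":[110,0,120],"roll":0},{"jaw":-1,"travel":[160,0,120],"roll":0},{"jaw":-1,"travel":[210,0,120],"roll":0},{"jaw":-1,"travel":[260,0,120],"roll":0},{"jaw":-1,"travel":[310,0,120],"roll":0},{"jaw":-1,"travel":[360,0,120],"roll":0},{"jaw":-1,"travel":[410,0,120],"roll":0},{"jaw":-1,"travel":[460,0,120],"roll":0}]'; python3 -c "
from h import *
print(observe()['q'])"
```

```text
time_s: 2.4
position: [0.7187, 0.0702, 0.5571]
tool_rot: [[-0.985, -0.173, 0.028], [-0.173, 0.985, 0.002], [-0.028, -0.003, -1.0]]
ft_force: [0.2, -0.0, 0.3]
grip_width: 0.0856
gripper_force: 0.0
[  -3.80924163   42.5557439    12.68065773    0.27051741  123.17415759
 -103.5952671 ]
```

```bash
python3 -m creep '[{"jaw":-1,"travel":[50,0,0],"roll":0},{"jaw":-1,"travel":[100,0,0],"roll":0},{"jaw":-1,"travel":[150,0,0],"roll":0}]'; python3 -c "
from h import *
print(observe()['q'])";python3 -m creep '[{"jaw":-1,"travel":[-50,0,0],"roll":0},{"jaw":-1,"travel":[-100,0,0],"roll":0},{"jaw":-1,"travel":[-150,0,0],"roll":0}]'; python3 -c "
from h import *
print(observe()['q'])"
```

```text
time_s: 2.7
position: [0.7511, 0.0635, 0.5124]
tool_rot: [[-0.984, -0.172, 0.05], [-0.172, 0.985, 0.004], [-0.05, -0.004, -0.999]]
ft_force: [-0.6, 0.2, 0.4]
grip_width: 0.0851
gripper_force: 0.0
[  -4.18960613   46.0824292    12.70348657    0.52332819  118.3459795
 -103.84669785]
time_s: 3.0
position: [0.6183, 0.0635, 0.5123]
tool_rot: [[-0.984, -0.172, 0.05], [-0.172, 0.985, 0.004], [-0.05, -0.004, -0.999]]
ft_force: [1.0, -0.7, 1.8]
grip_width: 0.0857
gripper_force: 0.0
[  -5.09992779   26.62030525   49.21268128    0.51691846  101.31008659
 -104.90896689]
```

The tilt carries over from one call to the next, so reaching out repeatedly builds it up. Guard first, with the nearly vertical tool. I'll move to the handle.

```bash
python3 -m creep '[{"jaw":-1,"travel":[-40,-25,0],"roll":0},{"jaw":-1,"travel":[-76,-60,0],"roll":0},{"jaw":-1,"travel":[-76,-110,0],"roll":0},{"jaw":-1,"travel":[-76,-158,0],"roll":0},{"jaw":-1,"travel":[-76,-205,0],"roll":0},{"jaw":-1,"travel":[-76,-240,-20],"roll":0},{"jaw":-1,"travel":[-76,-240,-65],"roll":0},{"jaw":-1,"travel":[-76,-240,-110],"roll":0},{"jaw":-1,"travel":[-76,-240,-140],"roll":0},{"jaw":-1,"travel":[-76,-240,-140],"roll":0}]' 60; python3 - <<'E'
from h import *
im,_=cap('side','s1');t,_=cap('top','t1')
a=cv2.resize(im[130:290,280:440],(400,400),interpolation=2);b=cv2.resize(t[170:260,340:430],(400,400),interpolation=2)
cv2.imwrite('pics/c1.png',np.hstack([a,b])[:,:,::-1])
E
```

```text
time_s: 4.0
position: [0.5436, -0.1764, 0.3697]
tool_rot: [[-0.984, -0.172, 0.044], [-0.172, 0.985, 0.008], [-0.045, -0.0, -0.999]]
ft_force: [-1.1, 0.3, 1.1]
grip_width: 0.0855
gripper_force: 0.0
```

View pics/c1.png

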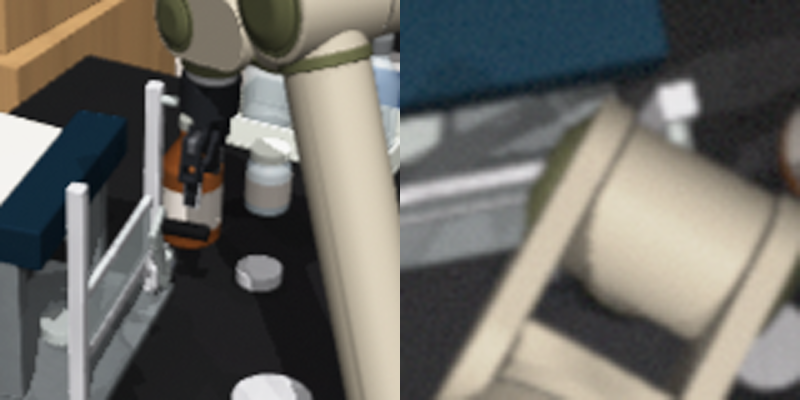

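The left (side) panel shows the open gripper directly above the black handle, with the wrist clear of the peg. The right (top) panel shows the wrist fork just left of the right-hand post. Now I'll lower and grip.

```bash
python3 -m creep '[{"jaw":-1,"travel":[0,0,-25],"roll":0},{"jaw":-1,"travel":[0,0,-50],"roll":0},{"jaw":-1,"travel":[0,0,-68],"roll":0},{"jaw":-1,"travel":[0,0,-76],"roll":0},{"jaw":-1,"travel":[0,0,-76],"roll":0}]';python3 -m creep '[{"jaw":1,"travel":[0,0,0],"roll":0},{"jaw":1,"travel":[0,0,0],"roll":0},{"jaw":1,"travel":[0,0,0],"roll":0},{"jaw":1,"travel":[0,0,0],"roll":0},{"jaw":1,"travel":[0,0,0],"roll":0},{"jaw":1,"travel":[0,0,0],"roll":0}]' 60
```

```text
time_s: 4.6
position: [0.5443, -0.1765, 0.2976]
tool_rot: [[-0.984, -0.172, 0.051], [-0.172, 0.985, 0.004], [-0.051, -0.005, -0.999]]
ft_force: [0.0, -0.6, -0.1]
grip_width: 0.0853
gripper_force: 0.0
time_s: 5.2
position: [0.544, -0.1764, 0.2969]
tool_rot: [[-0.984, -0.172, 0.05], [-0.172, 0.985, 0.004], [-0.05, -0.004, -0.999]]
ft_force: [-1.1, 0.7, 3.4]
grip_width: 0.0203
gripper_force: 58.5
```

```bash
python3 -m creep '[{"jaw":1,"travel":[0,2,3],"roll":0},{"jaw":1,"travel":[-1,4,10],"roll":0},{"jaw":1,"travel":[-1,5,25],"roll":0},{"jaw":1,"travel":[-1,6,40],"roll":0},{"jaw":1,"travel":[-1,6,50],"roll":0}]';python3 -m creep '[{"jaw":1,"travel":[0,0,20],"roll":0},{"jaw":1,"travel":[0,0,45],"roll":0},{"jaw":1,"travel":[0,0,70],"roll":0},{"jaw":1,"travel":[0,0,95],"roll":0},{"jaw":1,"travel":[0,0,120],"roll":0},{"jaw":1,"travel":[0,0,138],"roll":0},{"jaw":1,"travel":[0,0,140],"roll":0}]'; python3 - <<'E'
from h import *
im,_=cap('side','s2');t,_=cap('top','t2')
a=cv2.resize(im[110:270,280:440],(400,400),interpolation=2);b=cv2.resize(t[170:260,340:430],(400,400),interpolation=2)
cv2.imwrite('pics/c2.png',np.hstack([a,b])[:,:,::-1])
E
```

```text
time_s: 5.7
position: [0.5432, -0.1721, 0.3473]
tool_rot: [[-0.984, -0.171, 0.051], [-0.172, 0.985, -0.002], [-0.05, -0.011, -0.999]]
ft_force: [3.3, -12.1, -7.3]
grip_width: 0.0205
gripper_force: 59.2
time_s: 6.4
position: [0.5429, -0.172, 0.4884]
tool_rot: [[-0.984, -0.17, 0.053], [-0.17, 0.985, -0.003], [-0.052, -0.012, -0.999]]
ft_force: [4.0, -12.6, -4.8]
grip_width: 0.0202
gripper_force: 59.5
```

View pics/c2.png

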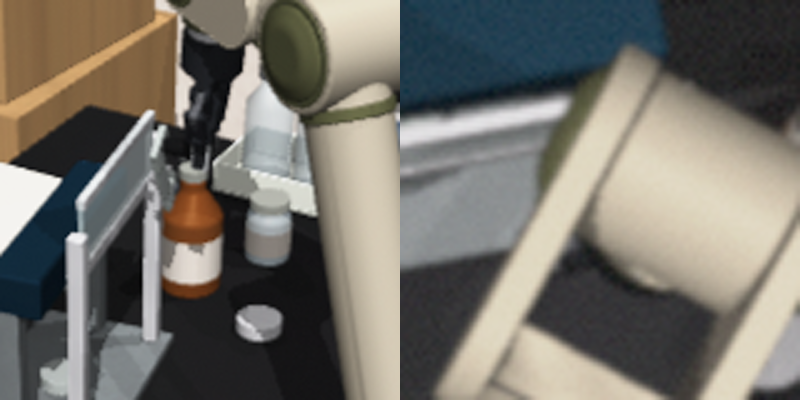

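The left panel shows the guard up, with its top edge above the left post. The 12 N sideways force fits the tight grip resisting the handle's turning. I'll loosen the grip and swing the bar upright along its arc.

```bash
python3 -m creep '[{"jaw":1,"travel":[0,0,0],"roll":0},{"jaw":1,"travel":[0,0,0],"roll":0},{"jaw":1,"travel":[2,-10,5],"roll":0},{"jaw":1,"travel":[3,-20,9],"roll":0},{"jaw":1,"travel":[4,-25,11],"roll":0}]' 25;python3 -m creep '[{"jaw":1,"travel":[1,-5,1],"roll":0},{"jaw":1,"travel":[3,-16,3],"roll":0},{"jaw":1,"travel":[5,-26,4],"roll":0},{"jaw":1,"travel":[5,-27,4],"roll":0}]'; python3 - <<'E'
from h import *
im,_=cap('side','s3');t,_=cap('top','t3')
a=cv2.resize(im[100:200,300:400],(500,500),interpolation=2)
cv2.imwrite('pics/c3.png',a[:,:,::-1])
E
```

```text
time_s: 7.0
position: [0.5474, -0.1954, 0.4968]
tool_rot: [[-0.984, -0.173, 0.048], [-0.173, 0.985, 0.009], [-0.049, 0.0, -0.999]]
ft_force: [2.9, 8.4, -6.3]
grip_width: 0.0203
gripper_force: 56.6
time_s: 7.4
position: [0.5524, -0.2227, 0.5003]
tool_rot: [[-0.984, -0.173, 0.048], [-0.173, 0.985, 0.008], [-0.048, 0.0, -0.999]]
ft_force: [1.2, 6.3, -6.4]
grip_width: 0.0201
gripper_force: 52.2
```

View pics/c3.png

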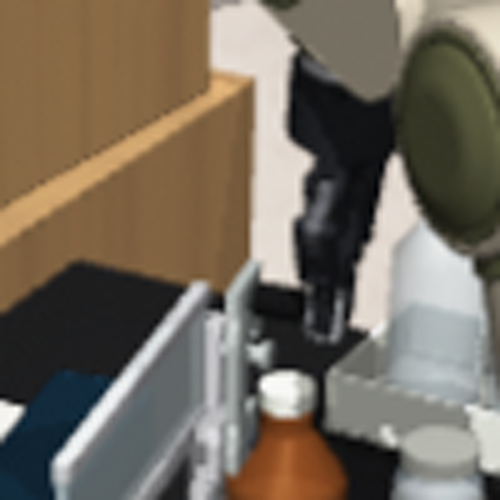

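The bar looks upright, with the peg showing through it at crop (260,350). I'll nudge it to the stop, then lower until the peg takes the weight.

```bash
python3 -m creep '[{"jaw":1,"travel":[0,-2,0],"roll":0},{"jaw":1,"travel":[0,-3,0],"roll":0},{"jaw":1,"travel":[0,-3,-6],"roll":0},{"jaw":1,"travel":[0,-3,-12],"roll":0},{"jaw":1,"travel":[0,-3,-15],"roll":0},{"jaw":1,"travel":[0,-3,-15],"roll":0}]';python3 -m creep '[{"jaw":1,"travel":[0,0,-3],"roll":0},{"jaw":1,"travel":[0,0,-5],"roll":0},{"jaw":1,"travel":[0,0,-5],"roll":0}]'
```

```text
time_s: 8.1
position: [0.5523, -0.2243, 0.4855]
tool_rot: [[-0.984, -0.174, 0.049], [-0.174, 0.985, 0.009], [-0.05, 0.0, -0.999]]
ft_force: [4.1, 7.8, -6.3]
grip_width: 0.0201
gripper_force: 52.2
time_s: 8.4
position: [0.5515, -0.2237, 0.4846]
tool_rot: [[-0.983, -0.174, 0.054], [-0.174, 0.985, 0.005], [-0.054, -0.004, -0.999]]
ft_force: [-0.8, 9.5, 11.8]
grip_width: 0.0202
gripper_force: 54.1
```

```bash
python3 - <<'E'
from h import *
im,d=cap('side','s4')
e=np.array([.985,.1728]);f=np.array([-.1728,.985]);O=np.array([.6855,-.0593])
for tag in('side0','s3','s4'):
    P=dep('side',np.load(tag+'.npz')['d'])
    x=(P[...,:2]-O)@e;y=(P[...,:2]-O)@f;z=P[...,2]
    m=(x>-.095)&(x<-.055)&(abs(y)<.115)&(z>.1)
    for y0 in(-.08,-.05,0,.05,.08):
        k=m&(abs(y-y0)<.012); 
        zz=np.sort(z[k]); print(tag,y0,k.sum(),zz[-12:].round(4) if len(zz) else '')
    k=(x>-.14)&(x<-.1)&(abs(y+.14)<.04)&(z>.2)
a=cv2.resize(im[120:200,310:390],(560,560),interpolation=2)
cv2.imwrite('pics/c4.png',a[:,:,::-1])
E
```

```text
side0 -0.08 60 [0.1596 0.1612 0.1619 0.1632 0.1639 0.1642 0.1648 0.165  0.1659 0.1666
 0.1675 0.168 ]
side0 -0.05 52 [0.1622 0.1624 0.1628 0.1633 0.1634 0.1638 0.1641 0.1646 0.1649 0.1652
 0.1662 0.1672]
side0 0 62 [0.1637 0.1644 0.1654 0.1662 0.1665 0.1667 0.1672 0.1676 0.1692 0.1692
 0.1695 0.1696]
side0 0.05 57 [0.1637 0.1637 0.1638 0.1642 0.1642 0.1644 0.1648 0.1652 0.1656 0.1661
 0.1673 0.1707]
side0 0.08 63 [0.1639 0.165  0.1659 0.166  0.1662 0.1665 0.1667 0.1668 0.1675 0.1687
 0.1692 0.1694]
s3 -0.08 79 [0.3467 0.3467 0.347  0.3473 0.3488 0.3489 0.35   0.3505 0.3506 0.3507
 0.351  0.351 ]
s3 -0.05 81 [0.3479 0.3481 0.3483 0.3483 0.3491 0.3493 0.3495 0.3499 0.3515 0.3518
 0.3522 0.3524]
s3 0 92 [0.3478 0.3481 0.3482 0.349  0.3491 0.35   0.3506 0.3509 0.3511 0.3511
 0.3516 0.352 ]
s3 0.05 100 [0.3478 0.3482 0.3485 0.3489 0.3499 0.3505 0.3505 0.3507 0.3507 0.3511
 0.3512 0.3517]
s3 0.08 100 [0.3478 0.3481 0.3494 0.3498 0.3501 0.3503 0.3504 0.3505 0.3506 0.351
 0.3518 0.3521]
s4 -0.08 79 [0.3314 0.3319 0.3324 0.3328 0.3331 0.3331 0.3347 0.3348 0.3353 0.3357
 0.3375 0.3379]
s4 -0.05 77 [0.3315 0.332  0.3322 0.333  0.3338 0.334  0.3341 0.3348 0.3352 0.3355
 0.3357 0.3358]
s4 0 90 [0.3331 0.3333 0.3333 0.3337 0.3349 0.335  0.3353 0.3356 0.3357 0.3361
 0.3362 0.3365]
s4 0.05 89 [0.3307 0.3313 0.3319 0.3322 0.3325 0.3325 0.3335 0.3338 0.334  0.3341
 0.3356 0.3361]
s4 0.08 97 [0.332  0.3325 0.3334 0.3338 0.3343 0.3347 0.3347 0.3351 0.3353 0.3357
 0.3366 0.3367]
```

View pics/c4.png

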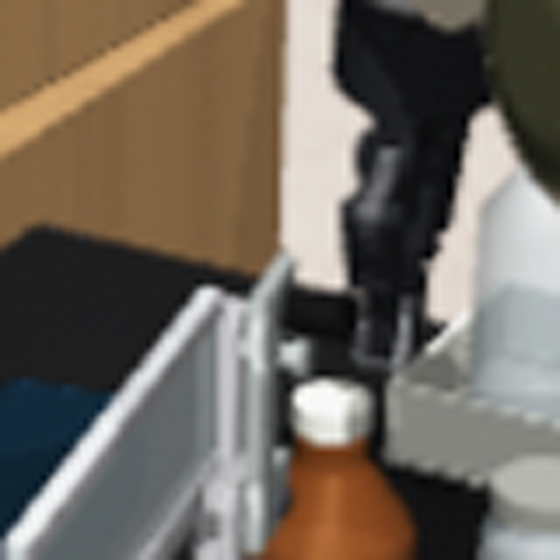

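The guard's top edge is at z ≈ 0.336, so its height is about 0.170: hung on the peg. I'll release, back off, and check.

```bash
python3 -m creep '[{"jaw":1,"travel":[0,2,3],"roll":0},{"jaw":0.3,"travel":[0,2,4],"roll":0},{"jaw":-0.2,"travel":[0,2,4],"roll":0},{"jaw":-0.8,"travel":[0,2,4],"roll":0},{"jaw":-1,"travel":[0,2,4],"roll":0},{"jaw":-1,"travel":[0,2,25],"roll":0},{"jaw":-1,"travel":[-10,10,60],"roll":0},{"jaw":-1,"travel":[-20,45,80],"roll":0}]';python3 - <<'E'
from h import *
im,d=cap('side','s5')
e=np.array([.985,.1728]);f=np.array([-.1728,.985]);O=np.array([.6855,-.0593])
P=dep('side',d);x=(P[...,:2]-O)@e;y=(P[...,:2]-O)@f;z=P[...,2]
m=(x>-.095)&(x<-.055)&(abs(y)<.115)&(z>.1);print(np.sort(z[m])[-40:-20])
E
```

```text
time_s: 9.25
position: [0.5317, -0.1821, 0.5629]
tool_rot: [[-0.984, -0.169, 0.051], [-0.169, 0.986, 0.003], [-0.05, -0.006, -0.999]]
ft_force: [0.7, 1.1, -0.2]
grip_width: 0.0854
gripper_force: 0.0
[0.33558217 0.33563884 0.33567067 0.33575835 0.33580572 0.33582664
 0.33582797 0.33585003 0.33591589 0.33594936 0.33601164 0.33602114
 0.33608496 0.33608667 0.33616408 0.33619673 0.33635697 0.33654896
 0.33664459 0.33665451]
```

The guard is holding by itself. I'll move to free space on the left and start building tilt.

```bash
python3 -m creep '[{"jaw":-1,"travel":[-10,45,0],"roll":0},{"jaw":-1,"travel":[-20,95,0],"roll":0},{"jaw":-1,"travel":[-20,145,0],"roll":0},{"jaw":-1,"travel":[-20,195,0],"roll":0.05},{"jaw":-1,"travel":[-20,245,0],"roll":0.1},{"jaw":-1,"travel":[-20,295,0],"roll":0.15},{"jaw":-1,"travel":[-20,345,0],"roll":0.2},{"jaw":-1,"travel":[0,390,0],"roll":0.25},{"jaw":-1,"travel":[20,430,0],"roll":0.3},{"jaw":-1,"travel":[55,465,0],"roll":0.35},{"jaw":-1,"travel":[95,490,0],"roll":0.35}]'
python3 -m creep '[{"jaw":-1,"travel":[600,350,0],"roll":0}]'
python3 -m creep '[{"jaw":-1,"travel":[600,350,0],"roll":0}]'
python3 -m creep '[{"jaw":-1,"travel":[600,350,100],"roll":0}]'
python3 -m creep '[{"jaw":-1,"travel":[600,350,100],"roll":0}]'
python3 -m creep '[{"jaw":-1,"travel":[600,350,100],"roll":0}]';  python3 -c "
from h import *
print(observe()['q'])"
```

```text
time_s: 10.4
position: [0.6248, 0.3109, 0.5622]
tool_rot: [[-0.863, -0.503, 0.046], [-0.502, 0.864, 0.022], [-0.051, -0.004, -0.999]]
ft_force: [0.4, -1.4, 0.9]
grip_width: 0.0855
gripper_force: 0.0
time_s: 10.5
position: [0.653, 0.3269, 0.5492]
tool_rot: [[-0.864, -0.5, 0.051], [-0.5, 0.866, 0.025], [-0.057, -0.004, -0.998]]
ft_force: [47.2, 13.5, 28.1]
grip_width: 0.0854
gripper_force: 0.0
time_s: 10.6
position: [0.6684, 0.337, 0.5212]
tool_rot: [[-0.864, -0.5, 0.058], [-0.499, 0.866, 0.031], [-0.066, -0.003, -0.998]]
ft_force: [-0.3, -0.4, -0.9]
grip_width: 0.0853
gripper_force: 0.0
time_s: 10.7
position: [0.6763, 0.3441, 0.5108]
tool_rot: [[-0.862, -0.499, 0.09], [-0.497, 0.866, 0.045], [-0.101, -0.006, -0.995]]
ft_force: [-0.3, -0.6, 1.1]
grip_width: 0.0852
gripper_force: 0.0
time_s: 10.8
position: [0.6837, 0.351, 0.4995]
tool_rot: [[-0.859, -0.499, 0.117], [-0.496, 0.866, 0.058], [-0.13, -0.008, -0.992]]
ft_force: [-0.9, -0.2, -1.0]
grip_width: 0.0852
gripper_force: 0.0
time_s: 10.9
position: [0.6915, 0.3579, 0.4865]
tool_rot: [[-0.855, -0.499, 0.14], [-0.494, 0.867, 0.069], [-0.156, -0.01, -0.988]]
ft_force: [0.1, 0.6, 1.1]
grip_width: 0.0858
gripper_force: 0.0
[  18.54922194   48.11896548   12.73958663    1.29660577  110.24649946
 -100.88600552]
```

```bash

python3 -m creep '[{"jaw":-1,"travel":[600,350,400],"roll":0}]'|head -3
python3 -m creep '[{"jaw":-1,"travel":[600,350,400],"roll":0}]'|head -3
python3 -m creep '[{"jaw":-1,"travel":[600,350,800],"roll":0}]'|head -3
python3 -m creep '[{"jaw":-1,"travel":[600,350,800],"roll":0}]'|head -3;python3 -m creep '[{"jaw":-1,"travel":[600,350,800],"roll":0},{"jaw":-1,"travel":[600,350,800],"roll":0},{"jaw":-1,"travel":[600,350,800],"roll":0}]'|head -4;  python3 -c "
from h import *
print(observe()['q'])"
```

```text
time_s: 11.0
position: [0.6924, 0.3604, 0.486]
tool_rot: [[-0.852, -0.499, 0.159], [-0.492, 0.867, 0.08], [-0.178, -0.01, -0.984]]
time_s: 11.1
position: [0.6913, 0.3623, 0.4922]
tool_rot: [[-0.846, -0.499, 0.189], [-0.49, 0.867, 0.095], [-0.211, -0.012, -0.977]]
time_s: 11.2
position: [0.6849, 0.3605, 0.5067]
tool_rot: [[-0.841, -0.498, 0.209], [-0.487, 0.867, 0.106], [-0.234, -0.013, -0.972]]
time_s: 11.3
position: [0.6772, 0.3582, 0.5244]
tool_rot: [[-0.834, -0.498, 0.236], [-0.484, 0.867, 0.119], [-0.264, -0.015, -0.964]]
time_s: 11.6
position: [0.6573, 0.3516, 0.5588]
tool_rot: [[-0.828, -0.498, 0.258], [-0.481, 0.867, 0.131], [-0.289, -0.015, -0.957]]
ft_force: [0.5, 0.3, -1.0]
[  18.80615752   42.69906979   12.6976185     2.47419009  107.93111647
 -100.08298069]
```

```bash

python3 -m creep '[{"jaw":-1,"travel":[500,450,400],"roll":0}]' >/dev/null
python3 -m creep '[{"jaw":-1,"travel":[500,450,400],"roll":0}]'>/dev/null
python3 -m creep '[{"jaw":-1,"travel":[500,450,400],"roll":0}]'>/dev/null
python3 -m creep '[{"jaw":-1,"travel":[500,450,500],"roll":0}]'|head -3
python3 -m creep '[{"jaw":-1,"travel":[500,450,500],"roll":0}]'>/dev/null
python3 -m creep '[{"jaw":-1,"travel":[500,450,500],"roll":0}]'>/dev/null
python3 -m creep '[{"jaw":-1,"travel":[500,450,500],"roll":0}]'|head -4
python3 -m creep '[{"jaw":-1,"travel":[500,450,500],"roll":0}]'>/dev/null
python3 -m creep '[{"jaw":-1,"travel":[500,450,500],"roll":0}]'|head -4;  python3 -c "
from h import *
print(observe()['q'])"
```

```text
time_s: 12.0
position: [0.6492, 0.3887, 0.5576]
tool_rot: [[-0.795, -0.498, 0.345], [-0.464, 0.867, 0.182], [-0.39, -0.015, -0.921]]
time_s: 12.3
position: [0.6391, 0.4064, 0.5693]
tool_rot: [[-0.762, -0.499, 0.413], [-0.446, 0.867, 0.223], [-0.469, -0.014, -0.883]]
ft_force: [-0.2, 0.6, 0.1]
time_s: 12.5
position: [0.6343, 0.4175, 0.5745]
tool_rot: [[-0.738, -0.5, 0.454], [-0.433, 0.866, 0.25], [-0.518, -0.012, -0.855]]
ft_force: [-0.9, -0.2, -0.3]
[ 24.17888179  42.10449514  12.73366034   2.42517994  94.04148758
 -95.1380658 ]
```

```bash

python3 -m creep '[{"jaw":-1,"travel":[500,450,450],"roll":0}]' >/dev/null
python3 -m creep '[{"jaw":-1,"travel":[500,450,450],"roll":0}]'>/dev/null
python3 -m creep '[{"jaw":-1,"travel":[500,450,450],"roll":0}]'>/dev/null
python3 -m creep '[{"jaw":-1,"travel":[500,450,450],"roll":0}]'>/dev/null
python3 -m creep '[{"jaw":-1,"travel":[500,450,450],"roll":0}]'>/dev/null
python3 -m creep '[{"jaw":-1,"travel":[500,450,450],"roll":0}]'>/dev/null
python3 -m creep '[{"jaw":-1,"travel":[500,400,450],"roll":0}]'|head -4
python3 -m creep '[{"jaw":-1,"travel":[500,400,450],"roll":0}]'>/dev/null
python3 -m creep '[{"jaw":-1,"travel":[500,400,450],"roll":0}]'>/dev/null
python3 -m creep '[{"jaw":-1,"travel":[500,400,450],"roll":0}]'>/dev/null
python3 -m creep '[{"jaw":-1,"travel":[500,400,450],"roll":0}]'|head -4;  python3 -c "
from h import *
print(observe()['q'])"
```

```text
time_s: 13.2
position: [0.6315, 0.4546, 0.5765]
tool_rot: [[-0.635, -0.507, 0.583], [-0.374, 0.862, 0.342], [-0.676, -0.001, -0.737]]
ft_force: [0.3, -0.9, -0.1]
time_s: 13.6
position: [0.6355, 0.4644, 0.58]
tool_rot: [[-0.566, -0.513, 0.646], [-0.333, 0.859, 0.39], [-0.755, 0.006, -0.656]]
ft_force: [-0.5, -0.1, -0.2]
[ 27.2618188   43.01034459  12.73590674   3.00376955  75.34024448
 -92.86252428]
```

The tilt is now 49° forward with the jaw axis level. Next is the ring, approaching from above along its bearing.

```bash
python3 -m creep '[{"jaw":-1,"travel":[-30,-25,-10],"roll":0},{"jaw":-1,"travel":[-60,-55,-35],"roll":0},{"jaw":-1,"travel":[-85,-85,-65],"roll":0},{"jaw":-1,"travel":[-110,-115,-95],"roll":0},{"jaw":-1,"travel":[-135,-145,-125],"roll":0},{"jaw":-1,"travel":[-160,-175,-155],"roll":0},{"jaw":-1,"travel":[-180,-200,-190],"roll":0},{"jaw":-1,"travel":[-186,-212,-235],"roll":0},{"jaw":-1,"travel":[-186,-212,-280],"roll":0},{"jaw":-1,"travel":[-186,-212,-325],"roll":0},{"jaw":-1,"travel":[-186,-212,-370],"roll":0},{"jaw":-1,"travel":[-186,-212,-370],"roll":0}]'; python3 - <<'E'
from h import *
im,d=cap('side','s6');t,_=cap('top','t6')
a=cv2.resize(im[270:390,210:360],(500,400),interpolation=2);b=cv2.resize(t[190:290,190:265],(300,400),interpolation=2)
cv2.imwrite('pics/c6.png',np.hstack([a,b])[:,:,::-1]);print(observe()['q'])
m=np.zeros((480,640),np.uint8);u,v,r=223,241,16;m[v-r:v+r,u-r:u+r]=1;m[t.astype(int).min(2)<130]=0
E
```

```text
time_s: 14.8
position: [0.4624, 0.2695, 0.2372]
tool_rot: [[-0.604, -0.497, 0.623], [-0.341, 0.868, 0.361], [-0.72, 0.006, -0.694]]
ft_force: [0.1, 0.0, 0.8]
grip_width: 0.0852
gripper_force: 0.0
[  15.93722718   28.7810908   101.34540332   65.75668506   11.25485444
 -165.2111448 ]
```

View pics/c6.png

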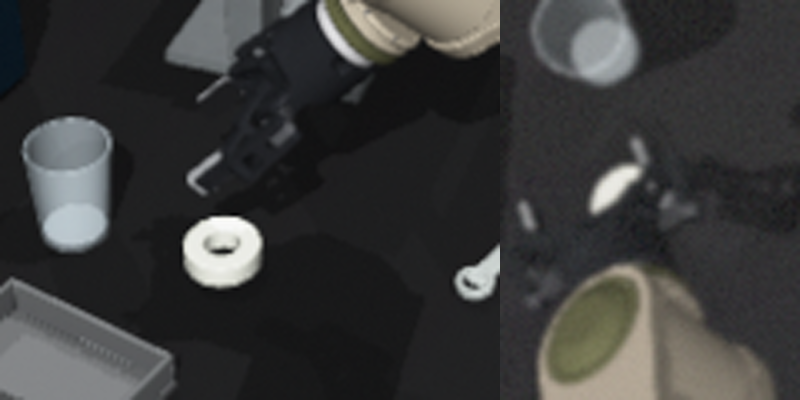

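The pictures show the tilted gripper above and slightly right of the ring (ring at left-panel (222,250)). The arm has stopped at joint limits, with q5 near its 10° minimum and q6 at its limit. I'll fit the arm's planar geometry from the logged poses to choose a feasible tilt.

```bash
cat > kin.py <<'E'
import numpy as np
from scipy.optimize import least_squares
D=[(54.471,21.807,74.336,83.858,.217,.506,.405),(-5.319,8.842,76.203,94.997,.4499,.076,.5044),(-5.1,26.62,49.213,101.31,.6183,.0635,.5123),(-4.19,46.082,12.703,118.346,.7511,.0635,.5124),(27.262,43.01,12.736,75.34,.6355,.4644,.58),(24.179,42.104,12.734,94.041,.6343,.4175,.5745)]
s=lambda d:np.sin(np.radians(d));c=lambda d:np.cos(np.radians(d))
def fk(p,q2,q3,q5):
    h,L2,L3,d6,r0,e=p
    return r0+L2*s(q2)+L3*s(q2+q3)+e*c(q2+q3)+d6*s(q2+q3+q5), h+L2*c(q2)+L3*c(q2+q3)-e*s(q2+q3)+d6*c(q2+q3+q5)
def res(p):
    o=[]
    for q1,q2,q3,q5,x,y,z in D:
        r=x*c(q1)+y*s(q1); a=fk(p,q2,q3,q5); o+=[a[0]-r,a[1]-z]
    return o
p=least_squares(res,[.3,.4,.35,.1,0,0]).x
def ik(rp,z,pitch):
    f=least_squares(lambda q:np.subtract(fk(p,q[0],q[1],pitch-q[0]-q[1]),(rp,z)),[30,80],x_scale=30)
    return f.x[0],f.x[1],pitch-f.x.sum(),np.abs(f.fun).max()
if __name__=='__main__':
    print(p.round(4),np.abs(res(p)).max())
    print('lat',[-x*s(q1)+y*c(q1) for q1,*_,x,y,z in D])
    lat=.118
    for nm,G in(('ring',(.5533,.3147,.024)),('disc',(.5257,-.3198,.024)),('anvil',(.6855,-.0593,.055)),('anvil2',(.6855,-.0593,.075))):
        for t in(30,35,40,45,50):
            az=np.arctan2(G[1],G[0])if 'anv' not in nm else np.radians(9.95)
            T=np.array(G)-.155*np.array([np.cos(az)*s(t),np.sin(az)*s(t),-c(t)])
            print(nm,t,np.round(ik(np.sqrt(T[0]**2+T[1]**2-lat**2),T[2],180-t),3))
E
python3 kin.py
```

```text
[ 1.289e-01  5.376e-01  3.511e-01  8.440e-02 -1.000e-04  1.018e-01] 0.000190547301786248
lat [np.float64(0.11744489657610585), np.float64(0.11737882457781629), np.float64(0.11821195140610466), np.float64(0.11820874942142667), np.float64(0.12171782313966673), np.float64(0.12107073965842063)]
ring 30 [37.939 97.488 14.573  0.   ]
ring 35 [ 38.175 100.695   6.131   0.   ]
ring 40 [ 38.79  103.719  -2.509   0.   ]
ring 45 [ 39.801 106.529 -11.33    0.   ]
ring 50 [ 41.215 109.091 -20.305   0.   ]
disc 30 [ 36.766 100.947  12.287   0.   ]
disc 35 [ 37.111 104.128   3.761   0.   ]
disc 40 [ 37.855 107.137  -4.992   0.   ]
disc 45 [ 39.017 109.941 -13.957   0.   ]
disc 50 [ 40.604 112.503 -23.107   0.   ]
anvil 30 [38.452 87.253 24.295  0.   ]
anvil 35 [38.309 90.571 16.12   0.   ]
anvil 40 [38.498 93.698  7.804  0.   ]
anvil 45 [39.034 96.607 -0.641  0.   ]
anvil 50 [39.924 99.271 -9.195  0.   ]
anvil2 30 [36.762 86.394 26.844  0.   ]
anvil2 35 [36.517 89.768 18.715  0.   ]
anvil2 40 [36.6   92.959 10.441  0.   ]
anvil2 45 [37.027 95.942  2.031  0.   ]
anvil2 50 [37.807 98.691 -6.498  0.   ]
```

```bash
cat > full.py <<'E'
from kin import *
from scipy.spatial.transform import Rotation as Ro
LAT=.1176
def FK(q,s4=1,s6=1,o6=0):
    R=Ro.from_euler('ZYZYZ',[q[0],q[1]+q[2],s4*q[3],q[4],s6*q[5]+o6],degrees=True).as_matrix()
    h,L2,L3,d6,r0,e=p;a=q[1]+q[2]
    w=np.array([r0+L2*s(q[1])+L3*s(a)+e*c(a),LAT,h+L2*c(q[1])+L3*c(a)-e*s(a)])
    return Ro.from_euler('Z',q[0],degrees=True).as_matrix()@w+d6*R[:,2],R
A=(15.937,28.781,101.345,65.757,11.255,-165.211)
if __name__=='__main__':
    print(A)
    for s4 in(1,-1):
        for s6 in(1,-1):
            for o in(0,90,180,270):
                P,R=FK(A,s4,s6,o);RA=np.array([[-.604,-.497,.623],[-.341,.868,.361],[-.72,.006,-.694]])
                q=(27.262,43.01,12.736,3.004,75.340,-92.8625);P2,R2=FK(q,s4,s6,o);RB=np.array([[-.566,-.513,.646],[-.333,.859,.39],[-.755,.006,-.656]])
                print(s4,s6,o,np.abs(R-RA).max().round(3),np.abs(R2-RB).max().round(3),P.round(4),P2.round(4))
E
python3 full.py | sort -k5 -n | awk '$4<0.3'
```

```text
Traceback (most recent call last):
  File "full.py", line 15, in <module>
    P,R=FK(A,s4,s6,o);RA=np.array([[-.604,-.497,.623],[-.341,.868,.361],[-.72,.006,-.694]])
        ~~^^^^^^^^^^^
  File "full.py", line 5, in FK
    R=Ro.from_euler('ZYZYZ',[q[0],q[1]+q[2],s4*q[3],q[4],s6*q[5]+o6],degrees=True).as_matrix()
      ~~~~~~~~~~~~~^^^^^^^^^^^^^^^^^^^^^^^^^^^^^^^^^^^^^^^^^^^^^^^^^^^^^^^^^^^^^^^
  File "scipy/spatial/transform/_rotation.pyx", line 1413, in scipy.spatial.transform._rotation.Rotation.from_euler
ValueError: Expected axis specification to be a non-empty string of upto 3 characters, got ZYZYZ
```

```bash
sed -i "s/R=Ro.from_euler('ZYZYZ',\[q\[0\],q\[1\]+q\[2\],s4\*q\[3\],q\[4\],s6\*q\[5\]+o6\],degrees=True).as_matrix()/R=(Ro.from_euler('ZYZ',[q[0],q[1]+q[2],s4*q[3]],degrees=True)*Ro.from_euler('YZ',[q[4],s6*q[5]+o6],degrees=True)).as_matrix()/" full.py; python3 full.py
```

```text
(15.937, 28.781, 101.345, 65.757, 11.255, -165.211)
1 1 0 1.215 1.192 [0.464  0.2704 0.2374] [0.6354 0.4645 0.5801]
1 1 90 0.006 0.0 [0.464  0.2704 0.2374] [0.6354 0.4645 0.5801]
1 1 180 1.206 1.192 [0.464  0.2704 0.2374] [0.6354 0.4645 0.5801]
1 1 270 1.733 1.718 [0.464  0.2704 0.2374] [0.6354 0.4645 0.5801]
1 -1 0 1.597 1.221 [0.464  0.2704 0.2374] [0.6354 0.4645 0.5801]
1 -1 90 0.388 1.747 [0.464  0.2704 0.2374] [0.6354 0.4645 0.5801]
1 -1 180 0.922 1.104 [0.464  0.2704 0.2374] [0.6354 0.4645 0.5801]
1 -1 270 1.449 0.088 [0.464  0.2704 0.2374] [0.6354 0.4645 0.5801]
-1 1 0 1.342 1.217 [0.4723 0.2415 0.2374] [0.6393 0.4569 0.5801]
-1 1 90 1.748 0.09 [0.4723 0.2415 0.2374] [0.6393 0.4569 0.5801]
-1 1 180 0.634 1.217 [0.4723 0.2415 0.2374] [0.6393 0.4569 0.5801]
-1 1 270 0.815 1.743 [0.4723 0.2415 0.2374] [0.6393 0.4569 0.5801]
-1 -1 0 1.341 1.249 [0.4723 0.2415 0.2374] [0.6393 0.4569 0.5801]
-1 -1 90 1.868 1.775 [0.4723 0.2415 0.2374] [0.6393 0.4569 0.5801]
-1 -1 180 0.89 1.127 [0.4723 0.2415 0.2374] [0.6393 0.4569 0.5801]
-1 -1 270 0.467 0.111 [0.4723 0.2415 0.2374] [0.6393 0.4569 0.5801]
```

```bash
cat > inv.py <<'E'
from full import *
lo=np.array([-178.18,-50.72,12.68,-81.47,9.98,-165.26]);hi=np.array([178.18,133.34,142.11,261.47,163.14,165.26])
def tool(t,az,flip):
    # tool y horizontal at az+90 (flip=0), z fwd tilt t
    zt=np.array([s(t)*c(az),s(t)*s(az),-c(t)]);y=np.array([-s(az),c(az),0])*(1 if flip==0 else -1)
    return np.c_[np.cross(y,zt),y,zt]
def IK(P,R):
    h,L2,L3,d6,r0,e=p;w=P-d6*R[:,2];rr=np.hypot(w[0],w[1]);q1=np.degrees(np.arctan2(w[1],w[0])-np.arcsin(LAT/rr))
    rp=np.sqrt(rr**2-LAT**2)-r0;zz=w[2]-h;Lb=np.hypot(L3,e);dl=np.degrees(np.arctan2(e,L3)) # elbow dir angle a+dl from up
    D2=rp**2+zz**2;cb=(D2-L2**2-Lb**2)/(2*L2*Lb)
    if abs(cb)>1:return None
    b=np.degrees(np.arccos(cb));q2=np.degrees(np.arctan2(rp,zz))-np.degrees(np.arctan2(Lb*s(b),L2+Lb*c(b)));q3=b-dl
    W=Ro.from_euler('ZY',[q1,q2+q3],degrees=True).inv()*Ro.from_matrix(R)
    q4,q5,q6=W.as_euler('ZYZ',degrees=True);q6-=90
    out=[]
    for k4 in(-360,0,360):
        for k6 in(-360,0,360):
            out.append(np.array([q1,q2,q3,q4+k4,q5,q6+k6]))
    ok=[q for q in out if np.all(q>lo)&np.all(q<hi)]
    return ok[0] if ok else None
def atG(G,t,az,flip,back=.004):
    R=tool(t,az,flip);P=np.array(G)-.155*R[:,2]-back*np.array([c(az),s(az),0]);return P,R
G={'ring':(.5533,.3147,.024),'disc':(.5257,-.3198,.024),'anv1':(.6855,-.0593,.054),'anv2':(.6855,-.0593,.074)}
if __name__=='__main__':
    P,R=FK((27.262,43.01,12.736,3.004,75.340,-92.8625),1,1,90);print(IK(P,R).round(2))
    for f in(0,180):
      for t in(38,41,45):
        for n,g in G.items():
            print(f,t,n,[(az,)+tuple(q[[0,3,4,5]].round().astype(int)) for az in range(-90,91,10) if not('an' in n and not -15<=az<=35) for q in[IK(*atG(g,t,az,f))] if q is not None])
E
python3 inv.py
```

```text
[ 27.26  43.01  12.74   3.    75.34 -92.86]
0 38 ring [(-90, np.int64(31), np.int64(-32), np.int64(88), np.int64(38)), (-80, np.int64(32), np.int64(-35), np.int64(82), np.int64(33)), (-70, np.int64(32), np.int64(-39), np.int64(74), np.int64(28)), (-60, np.int64(33), np.int64(-42), np.int64(67), np.int64(23)), (-50, np.int64(33), np.int64(-46), np.int64(58), np.int64(19)), (-40, np.int64(32), np.int64(-50), np.int64(50), np.int64(15)), (-30, np.int64(31), np.int64(-54), np.int64(42), np.int64(10)), (-20, np.int64(29), np.int64(-59), np.int64(33), np.int64(6)), (-10, np.int64(27), np.int64(-64), np.int64(25), np.int64(2)), (0, np.int64(25), np.int64(-69), np.int64(16), np.int64(-2)), (60, np.int64(8), np.int64(64), np.int64(33), np.int64(165)), (70, np.int64(6), np.int64(58), np.int64(41), np.int64(161)), (80, np.int64(5), np.int64(53), np.int64(48), np.int64(158)), (90, np.int64(5), np.int64(48), np.int64(56), np.int64(154))]
0 38 disc [(-90, np.int64(-30), np.int64(-57), np.int64(40), np.int64(13)), (-80, np.int64(-32), np.int64(-62), np.int64(31), np.int64(10)), (-70, np.int64(-34),
[... 12807 characters left out ...]
64(35), np.int64(89), np.int64(-47)), (80, np.int64(-54), np.int64(30), np.int64(95), np.int64(-51)), (90, np.int64(-53), np.int64(26), np.int64(101), np.int64(-56))]
180 45 anv1 [(0, np.int64(-20), np.int64(90), np.int64(14), np.int64(-14)), (10, np.int64(-23), np.int64(80), np.int64(23), np.int64(-14)), (20, np.int64(-25), np.int64(73), np.int64(32), np.int64(-16)), (30, np.int64(-27), np.int64(66), np.int64(41), np.int64(-17))]
180 45 anv2 [(0, np.int64(-20), np.int64(79), np.int64(14), np.int64(-3)), (10, np.int64(-23), np.int64(74), np.int64(23), np.int64(-8)), (20, np.int64(-25), np.int64(69), np.int64(33), np.int64(-11)), (30, np.int64(-27), np.int64(63), np.int64(42), np.int64(-14))]
```

The kinematic fit is exact. At the present wrist roll, q6 runs out of range at the anvil. With the tool turned half round about its own axis, a 45° tilt is reachable everywhere: ring at azimuth 50°, disc at about 0–10°, anvil at 10°. I'll raise, roll half a turn, then rebuild the tilt outward.

```bash
python3 -m creep '[{"jaw":-1,"travel":[0,0,30],"roll":0},{"jaw":-1,"travel":[0,0,80],"roll":0},{"jaw":-1,"travel":[0,0,130],"roll":0},{"jaw":-1,"travel":[0,0,180],"roll":0},{"jaw":-1,"travel":[0,0,230],"roll":-0.1},{"jaw":-1,"travel":[0,0,280],"roll":-0.25},{"jaw":-1,"travel":[10,5,310],"roll":-0.4},{"jaw":-1,"travel":[20,10,320],"roll":-0.55},{"jaw":-1,"travel":[20,10,320],"roll":-0.7},{"jaw":-1,"travel":[20,10,320],"roll":-0.85},{"jaw":-1,"travel":[20,10,320],"roll":-1.0},{"jaw":-1,"travel":[20,10,320],"roll":-1.15}]'|head -3
python3 -m creep '[{"jaw":-1,"travel":[0,0,0],"roll":-0.15},{"jaw":-1,"travel":[0,0,0],"roll":-0.3},{"jaw":-1,"travel":[0,0,0],"roll":-0.45},{"jaw":-1,"travel":[0,0,0],"roll":-0.6},{"jaw":-1,"travel":[0,0,0],"roll":-0.75},{"jaw":-1,"travel":[0,0,0],"roll":-0.9},{"jaw":-1,"travel":[0,0,0],"roll":-1.05},{"jaw":-1,"travel":[0,0,0],"roll":-1.2},{"jaw":-1,"travel":[0,0,0],"roll":-1.35},{"jaw":-1,"travel":[0,0,0],"roll":-1.5},{"jaw":-1,"travel":[0,0,0],"roll":-1.65},{"jaw":-1,"travel":[0,0,0],"roll":-1.8}]'|head -3
python3 -m creep '[{"jaw":-1,"travel":[20,10,0],"roll":-0.15},{"jaw":-1,"travel":[50,25,0],"roll":-0.19},{"jaw":-1,"travel":[90,50,0],"roll":-0.19},{"jaw":-1,"travel":[130,75,0],"roll":-0.19}]'|head -4; python3 -c "
from h import *
print(observe()['q'])"
```

```text
time_s: 16.1
position: [0.4815, 0.2791, 0.5612]
tool_rot: [[-0.587, 0.52, 0.621], [0.361, 0.854, -0.374], [-0.725, 0.004, -0.689]]
time_s: 17.3
position: [0.4818, 0.2792, 0.5609]
tool_rot: [[0.486, 0.714, -0.503], [0.493, -0.7, -0.517], [-0.722, 0.004, -0.692]]
time_s: 17.7
position: [0.5937, 0.3411, 0.5456]
tool_rot: [[0.573, 0.578, -0.58], [0.399, -0.816, -0.419], [-0.715, 0.008, -0.699]]
ft_force: [-6.7, -4.6, 24.1]
[ 21.27706188  45.48759781  12.64797165 -38.25433911 163.15039487
  43.36911882]
```

```bash
python3 -m creep '[{"jaw":-1,"travel":[-20,-10,-20],"roll":0},{"jaw":-1,"travel":[-20,-10,-55],"roll":0},{"jaw":-1,"travel":[-10,-5,-95],"roll":0},{"jaw":-1,"travel":[10,5,-110],"roll":0},{"jaw":-1,"travel":[30,17,-110],"roll":0},{"jaw":-1,"travel":[45,25,-110],"roll":0}]'|head -3;python3 -c "
from h import *
print(observe()['q'])"
python3 -m creep '[{"jaw":-1,"travel":[600,350,200],"roll":0}]'>/dev/null
python3 -m creep '[{"jaw":-1,"travel":[600,350,200],"roll":0}]'>/dev/null
python3 -m creep '[{"jaw":-1,"travel":[600,350,200],"roll":0}]'|head -3;python3 -c "
from h import *
print(observe()['q'])"
python3 -m creep '[{"jaw":-1,"travel":[600,350,0],"roll":0}]'>/dev/null
python3 -m creep '[{"jaw":-1,"travel":[600,350,0],"roll":0}]'>/dev/null
python3 -m creep '[{"jaw":-1,"travel":[600,350,0],"roll":0}]'|head -4;python3 -c "
from h import *
print(observe()['q'])"
```

```text
time_s: 18.3
position: [0.6395, 0.3665, 0.4351]
tool_rot: [[0.574, 0.578, -0.58], [0.4, -0.816, -0.418], [-0.715, 0.008, -0.699]]
[ 21.78995304  52.18028837  16.04368593 -23.82281624 154.65301801
  59.00625517]
time_s: 18.6
position: [0.627, 0.378, 0.4566]
tool_rot: [[0.529, 0.54, -0.655], [0.37, -0.841, -0.395], [-0.764, -0.033, -0.645]]
[ 22.5994023   52.48398253  12.71178582 -22.79439554 163.09475838
  60.09836051]
time_s: 18.9
position: [0.6371, 0.3884, 0.4236]
tool_rot: [[0.508, 0.521, -0.686], [0.358, -0.852, -0.382], [-0.783, -0.051, -0.62]]
ft_force: [1.2, -0.3, 0.6]
[ 22.86381719  54.99327445  12.75057174 -17.02131658 163.10093077
  66.04861488]
```

```bash

python3 -m creep '[{"jaw":-1,"travel":[300,175,900],"roll":0}]'>/dev/null
python3 -m creep '[{"jaw":-1,"travel":[300,175,900],"roll":0}]'>/dev/null
python3 -m creep '[{"jaw":-1,"travel":[300,175,900],"roll":0}]'|head -3;python3 -c "
from h import *
print(observe()['q'])"
python3 -m creep '[{"jaw":-1,"travel":[0,0,900],"roll":0}]'>/dev/null
python3 -m creep '[{"jaw":-1,"travel":[0,0,900],"roll":0}]'>/dev/null
python3 -m creep '[{"jaw":-1,"travel":[0,0,900],"roll":0}]'|head -4;python3 -c "
from h import *
print(observe()['q'])"
```

```text
time_s: 19.2
position: [0.614, 0.3629, 0.4957]
tool_rot: [[0.56, 0.545, -0.624], [0.388, -0.838, -0.383], [-0.732, -0.027, -0.681]]
[ 21.94171283  49.37755426  12.71954218 -24.92378975 163.11209289
  57.29989894]
time_s: 19.5
position: [0.5765, 0.322, 0.583]
tool_rot: [[0.6, 0.58, -0.551], [0.415, -0.814, -0.406], [-0.684, 0.015, -0.729]]
ft_force: [0.2, 0.3, 0.3]
[ 20.33119617  42.27718515  12.72947723 -40.61035678 163.10667051
  40.05420371]
```

```bash

python3 -m creep '[{"jaw":-1,"travel":[50,20,900],"roll":-0.1}]'>/dev/null
python3 -m creep '[{"jaw":-1,"travel":[50,20,900],"roll":-0.1}]'>/dev/null
python3 -m creep '[{"jaw":-1,"travel":[50,20,900],"roll":-0.1}]'|head -3;python3 -c "
from h import *
print(observe()['q'])"
python3 -m creep '[{"jaw":-1,"travel":[100,40,900],"roll":0}]'>/dev/null
python3 -m creep '[{"jaw":-1,"travel":[100,40,900],"roll":0}]'>/dev/null
python3 -m creep '[{"jaw":-1,"travel":[100,40,900],"roll":0}]'>/dev/null
python3 -m creep '[{"jaw":-1,"travel":[100,40,900],"roll":0}]'|head -4;python3 -c "
from h import *
print(observe()['q'])"
```

```text
time_s: 19.8
position: [0.5589, 0.2784, 0.6325]
tool_rot: [[0.779, 0.366, -0.509], [0.253, -0.926, -0.279], [-0.573, 0.089, -0.814]]
[ 16.58689656  37.53254451  12.73847961 -24.81834057 163.10412196
  64.99471636]
time_s: 20.2
position: [0.5009, 0.2336, 0.7095]
tool_rot: [[0.815, 0.391, -0.427], [0.279, -0.911, -0.303], [-0.508, 0.128, -0.852]]
ft_force: [0.0, 0.6, 0.2]
[ 14.39421157  30.18642372  12.72616363 -40.1874603  163.11033355
  47.11672716]
```

```bash

python3 -m creep '[{"jaw":-1,"travel":[150,60,900],"roll":-0.12}]'>/dev/null
python3 -m creep '[{"jaw":-1,"travel":[150,60,900],"roll":-0.12}]'>/dev/null
python3 -m creep '[{"jaw":-1,"travel":[150,60,900],"roll":-0.12}]'|head -3;python3 -c "
from h import *
print(observe()['q'])"
python3 -m creep '[{"jaw":-1,"travel":[150,60,900],"roll":-0.12}]'>/dev/null
python3 -m creep '[{"jaw":-1,"travel":[150,60,900],"roll":-0.1}]'>/dev/null
python3 -m creep '[{"jaw":-1,"travel":[150,60,900],"roll":-0.1}]'|head -3;python3 -c "
from h import *
print(observe()['q'])"
python3 -m creep '[{"jaw":-1,"travel":[150,60,900],"roll":0}]'>/dev/null
python3 -m creep '[{"jaw":-1,"travel":[150,60,900],"roll":0}]'|head -4;python3 -c "
from h import *
print(observe()['q'])"
```

```text
time_s: 20.5
position: [0.4866, 0.2023, 0.734]
tool_rot: [[0.922, 0.067, -0.382], [-0.007, -0.982, -0.189], [-0.387, 0.177, -0.905]]
[ 10.76704884  27.25214039  12.74315744 -23.22718043 163.10469099
  78.08417129]
time_s: 20.8
position: [0.4586, 0.1877, 0.7616]
tool_rot: [[0.908, -0.253, -0.333], [-0.29, -0.955, -0.066], [-0.301, 0.156, -0.941]]
[  8.68642361  23.94638781  12.74190191  -2.92547362 163.10771551
 112.27849216]
time_s: 21.0
position: [0.4336, 0.1781, 0.7817]
tool_rot: [[0.922, -0.252, -0.293], [-0.28, -0.958, -0.059], [-0.266, 0.137, -0.954]]
ft_force: [0.6, -0.4, 0.0]
[  8.00106568  21.495116    12.72498731  -3.52673019 163.10293415
 110.5707142 ]
```

```bash
python3 -m creep '[{"jaw":-1,"travel":[10,15,-40],"roll":0.05},{"jaw":-1,"travel":[30,30,-80],"roll":0.1},{"jaw":-1,"travel":[50,50,-120],"roll":0.15},{"jaw":-1,"travel":[75,75,-155],"roll":0.2},{"jaw":-1,"travel":[105,105,-180],"roll":0.25},{"jaw":-1,"travel":[140,130,-195],"roll":0.33},{"jaw":-1,"travel":[166,142,-200],"roll":0.33}]'|head -3;python3 -c "
from h import *
print(observe()['q'])"
python3 -m creep '[{"jaw":-1,"travel":[600,350,200],"roll":0}]'>/dev/null
python3 -m creep '[{"jaw":-1,"travel":[600,350,200],"roll":0}]'>/dev/null
python3 -m creep '[{"jaw":-1,"travel":[600,350,200],"roll":0}]'>/dev/null
python3 -m creep '[{"jaw":-1,"travel":[600,350,200],"roll":0}]'|head -3
python3 -m creep '[{"jaw":-1,"travel":[600,350,200],"roll":0}]'>/dev/null
python3 -m creep '[{"jaw":-1,"travel":[600,350,200],"roll":0}]'>/dev/null
python3 -m creep '[{"jaw":-1,"travel":[600,350,200],"roll":0}]'>/dev/null
python3 -m creep '[{"jaw":-1,"travel":[600,350,200],"roll":0}]'|head -4;python3 -c "
from h import *
print(observe()['q'])"
```

```text
time_s: 21.7
position: [0.6015, 0.322, 0.5776]
tool_rot: [[0.962, 0.078, -0.262], [0.038, -0.987, -0.155], [-0.271, 0.139, -0.953]]
[ 18.69175604  41.21897936  12.65772145  -6.00210937 143.3321914
 101.02604543]
time_s: 22.1
position: [0.6285, 0.3425, 0.5373]
tool_rot: [[0.979, 0.066, -0.193], [0.044, -0.992, -0.118], [-0.199, 0.107, -0.974]]
time_s: 22.5
position: [0.6515, 0.3605, 0.5017]
tool_rot: [[0.991, 0.061, -0.118], [0.052, -0.996, -0.078], [-0.122, 0.071, -0.99]]
ft_force: [-0.7, -0.2, 0.3]
[ 20.08700019  46.93890185  12.74758629  -2.36996176 128.1800439
 105.51043935]
```

```bash

python3 -m creep '[{"jaw":-1,"travel":[600,360,400],"roll":0}]'>/dev/null
python3 -m creep '[{"jaw":-1,"travel":[600,360,400],"roll":0}]'>/dev/null
python3 -m creep '[{"jaw":-1,"travel":[600,360,400],"roll":0}]'>/dev/null
python3 -m creep '[{"jaw":-1,"travel":[600,360,400],"roll":0}]'>/dev/null
python3 -m creep '[{"jaw":-1,"travel":[600,360,400],"roll":0}]'|head -3
python3 -m creep '[{"jaw":-1,"travel":[600,360,400],"roll":0.12}]'>/dev/null
python3 -m creep '[{"jaw":-1,"travel":[600,360,400],"roll":0.12}]'>/dev/null
python3 -m creep '[{"jaw":-1,"travel":[600,360,400],"roll":0.12}]'>/dev/null
python3 -m creep '[{"jaw":-1,"travel":[600,360,400],"roll":0.1}]'|head -4;python3 -c "
from h import *
print(observe()['q'])"
```

```text
time_s: 23.0
position: [0.6526, 0.3686, 0.5101]
tool_rot: [[0.999, 0.053, -0.01], [0.053, -0.998, -0.016], [-0.011, 0.016, -1.0]]
time_s: 23.4
position: [0.6563, 0.3752, 0.5143]
tool_rot: [[0.865, 0.495, 0.078], [0.494, -0.869, 0.044], [0.089, 0.0, -0.996]]
ft_force: [0.7, 0.0, 0.8]
[ 20.72960948  45.93784474  12.73261909   0.87978446 116.25356302
  81.45199804]
```

```bash

python3 -m creep '[{"jaw":-1,"travel":[550,400,450],"roll":0}]'>/dev/null
python3 -m creep '[{"jaw":-1,"travel":[550,400,450],"roll":0}]'>/dev/null
python3 -m creep '[{"jaw":-1,"travel":[550,400,450],"roll":0}]'>/dev/null
python3 -m creep '[{"jaw":-1,"travel":[550,400,450],"roll":0}]'>/dev/null
python3 -m creep '[{"jaw":-1,"travel":[550,400,450],"roll":0}]'>/dev/null
python3 -m creep '[{"jaw":-1,"travel":[550,400,450],"roll":0}]'>/dev/null
python3 -m creep '[{"jaw":-1,"travel":[550,400,450],"roll":0}]'>/dev/null
python3 -m creep '[{"jaw":-1,"travel":[550,400,450],"roll":0}]'>/dev/null
python3 -m creep '[{"jaw":-1,"travel":[550,400,450],"roll":0}]'>/dev/null
python3 -m creep '[{"jaw":-1,"travel":[550,400,450],"roll":0}]'|head -3
python3 -m creep '[{"jaw":-1,"travel":[550,400,450],"roll":0}]'>/dev/null
python3 -m creep '[{"jaw":-1,"travel":[550,400,450],"roll":0}]'>/dev/null
python3 -m creep '[{"jaw":-1,"travel":[550,400,450],"roll":0}]'>/dev/null
python3 -m creep '[{"jaw":-1,"travel":[550,400,450],"roll":0}]'>/dev/null
python3 -m creep '[{"jaw":-1,"travel":[550,400,450],"roll":0}]'>/dev/null
python3 -m creep '[{"jaw":-1,"travel":[550,400,450],"roll":0}]'>/dev/null
python3 -m creep '[{"jaw":-1,"travel":[550,400,450],"roll":0}]'>/dev/null
python3 -m creep '[{"jaw":-1,"travel":[550,400,450],"roll":0}]'|head -4;python3 -c "
from h import *
print(observe()['q'])"
```

```text
time_s: 24.4
position: [0.6453, 0.4088, 0.5416]
tool_rot: [[0.815, 0.493, 0.304], [0.458, -0.87, 0.182], [0.354, -0.009, -0.935]]
time_s: 25.2
position: [0.6488, 0.4309, 0.5533]
tool_rot: [[0.726, 0.498, 0.474], [0.404, -0.867, 0.292], [0.556, -0.02, -0.831]]
ft_force: [0.2, 0.0, -1.3]
[24.48036921 43.96527263 12.73779893  3.97966778 89.70769797 86.12113973]
```

```bash

python3 -m creep '[{"jaw":-1,"travel":[650,250,450],"roll":0}]'>/dev/null
python3 -m creep '[{"jaw":-1,"travel":[650,250,450],"roll":0}]'>/dev/null
python3 -m creep '[{"jaw":-1,"travel":[650,250,450],"roll":0}]'>/dev/null
python3 -m creep '[{"jaw":-1,"travel":[650,250,450],"roll":0}]'>/dev/null
python3 -m creep '[{"jaw":-1,"travel":[650,250,450],"roll":0}]'>/dev/null
python3 -m creep '[{"jaw":-1,"travel":[650,250,450],"roll":0}]'>/dev/null
python3 -m creep '[{"jaw":-1,"travel":[650,250,450],"roll":0}]'|head -4;python3 -c "
from h import *
print(observe()['q'])"
cat > plan.py <<'E'
import sys,json
from inv import *
from rig import observe
o=observe();P0=np.array(o['position']);R0=np.array(o['tool_rot']).reshape(3,3)
az0=np.degrees(np.arctan2(R0[1,2],R0[0,2]));t=np.degrees(np.arccos(-R0[2,2]));ylev=R0[2,1]
print('az',az0.round(2),'tilt',t.round(2),'ylev',ylev.round(4),'yaz',np.degrees(np.arctan2(R0[0,1],-R0[1,1])).round(2))
def tcp(G,az,back):
    Rz=Ro.from_euler('z',az-az0,degrees=True).as_matrix();R=Rz@R0
    return np.array(G)-.155*R[:,2]-back*np.array([c(az),s(az),0]),R
# args: x y z az back
x,y,z,az,b=map(float,sys.argv[1:6]);P,R=tcp((x,y,z),az,b);q=IK(P,R)
print('TCP',P.round(4),'d_mm',((P-P0)*1000).round(1),'roll',np.radians(az-az0).round(3),None if q is None else q.round(1))
for dz in(.05,.1,.15,.25):
    q=IK(P+[0,0,dz],R);print(dz,None if q is None else q.round(1))
E
python3 plan.py .5533 .3147 .024 50 .004
```

```text
time_s: 25.9
position: [0.6909, 0.3946, 0.5578]
tool_rot: [[0.62, 0.501, 0.603], [0.339, -0.865, 0.37], [0.708, -0.025, -0.706]]
ft_force: [0.3, 0.2, -0.3]
[20.39883519 44.43956639 12.73892075  8.02054923 78.40779874 82.50386872]
az 31.53 tilt 45.07 ylev -0.0252 yaz 30.09
TCP [0.4802 0.2276 0.1335] d_mm [-210.7 -167.  -424.3] roll 0.322 [  8.1  40.2 105.1  93.7  28.3 -34.5]
0.05 [  8.1  34.5 103.6  80.3  28.6 -19.3]
0.1 [  8.1  29.2 101.3  67.5  30.8  -4.6]
0.15 [ 8.1 24.5 98.2 56.7 34.4  8.2]
0.25 [ 8.1 17.  90.  42.2 44.7 26.9]
```

Tilt is 45° with the jaws level, and every target is within joint range. Going for the ring at azimuth 50°.

```bash
python3 -m creep '[{"jaw":-1,"travel":[-35,-25,-15],"roll":0.05},{"jaw":-1,"travel":[-70,-50,-35],"roll":0.12},{"jaw":-1,"travel":[-105,-80,-50],"roll":0.2},{"jaw":-1,"travel":[-140,-110,-65],"roll":0.28},{"jaw":-1,"travel":[-175,-140,-80],"roll":0.322},{"jaw":-1,"travel":[-205,-160,-105],"roll":0.322},{"jaw":-1,"travel":[-211,-167,-150],"roll":0.322},{"jaw":-1,"travel":[-211,-167,-195],"roll":0.322},{"jaw":-1,"travel":[-211,-167,-240],"roll":0.322},{"jaw":-1,"travel":[-211,-167,-285],"roll":0.322},{"jaw":-1,"travel":[-211,-167,-330],"roll":0.322},{"jaw":-1,"travel":[-211,-167,-345],"roll":0.322}]'|head -3
python3 plan.py .5533 .3147 .024 50 .004|head -2
```

```text
time_s: 27.1
position: [0.4788, 0.2276, 0.209]
tool_rot: [[0.487, 0.748, 0.451], [0.52, -0.663, 0.539], [0.702, -0.027, -0.712]]
az 50.04 tilt 44.64 ylev -0.0274 yaz 48.44
TCP [0.4807 0.2282 0.1343] d_mm [  2.    0.6 -74.8] roll -0.001 [  8.2  40.1 104.9  92.5  27.9 -33. ]
```

```bash
python3 -m creep '[{"jaw":-1,"travel":[0,0,-25],"roll":0},{"jaw":-1,"travel":[0,0,-50],"roll":0},{"jaw":-1,"travel":[1,0,-70],"roll":0},{"jaw":-1,"travel":[1,0,-75],"roll":0},{"jaw":-1,"travel":[1,0,-75],"roll":0}]'|sed -n 2,4p
python3 -m creep '[{"jaw":0,"travel":[0,0,0],"roll":0},{"jaw":1,"travel":[0,0,0],"roll":0},{"jaw":1,"travel":[0,0,0],"roll":0},{"jaw":1,"travel":[0,0,0],"roll":0},{"jaw":1,"travel":[0,0,0],"roll":0}]' 35
python3 - <<'E'
from h import *
im,d=cap('side','s7');t,_=cap('top','t7')
a=cv2.resize(im[290:390,220:345],(500,400),interpolation=2);b=cv2.resize(t[195:295,190:265],(300,400),interpolation=2)
cv2.imwrite('pics/c7.png',np.hstack([a,b])[:,:,::-1])
E
```

```text
position: [0.4806, 0.228, 0.1375]
tool_rot: [[0.483, 0.749, 0.454], [0.519, -0.662, 0.54], [0.705, -0.025, -0.708]]
ft_force: [-0.2, 0.5, -0.6]
time_s: 28.1
position: [0.4806, 0.228, 0.1392]
tool_rot: [[0.48, 0.749, 0.456], [0.518, -0.662, 0.541], [0.707, -0.023, -0.706]]
ft_force: [-2.9, -3.0, 6.8]
grip_width: 0.0604
gripper_force: 36.5
```

View pics/c7.png

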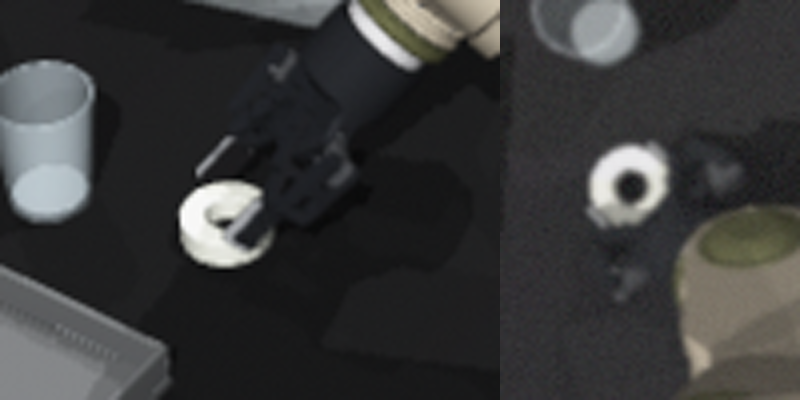

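The side panel shows the pads closing behind the ring's middle; the 60.4 mm width means about 10 mm too far back. I'll reopen, move forward and down, and grip again.

```bash
python3 -m creep '[{"jaw":-0.3,"travel":[0,0,0],"roll":0},{"jaw":-1,"travel":[0,0,0],"roll":0},{"jaw":-1,"travel":[3,3,-2],"roll":0},{"jaw":-1,"travel":[6,7,-5],"roll":0},{"jaw":-1,"travel":[6,7,-6],"roll":0}]'|sed -n 2,4p
python3 -m creep '[{"jaw":0,"travel":[0,0,0],"roll":0},{"jaw":1,"travel":[0,0,0],"roll":0},{"jaw":1,"travel":[0,0,0],"roll":0},{"jaw":1,"travel":[0,0,0],"roll":0},{"jaw":1,"travel":[0,0,0],"roll":0}]' 35
```

```text
position: [0.4867, 0.2356, 0.1314]
tool_rot: [[0.482, 0.75, 0.454], [0.519, -0.661, 0.541], [0.706, -0.025, -0.708]]
ft_force: [-0.7, 0.2, 0.3]
time_s: 29.2
position: [0.4863, 0.235, 0.1318]
tool_rot: [[0.482, 0.749, 0.454], [0.519, -0.662, 0.541], [0.706, -0.025, -0.708]]
ft_force: [-1.6, -0.3, 1.8]
grip_width: 0.0614
gripper_force: 38.2
```

```bash
python3 -m creep '[{"jaw":1,"travel":[0,0,15],"roll":0},{"jaw":1,"travel":[0,0,50],"roll":0},{"jaw":1,"travel":[0,0,100],"roll":0},{"jaw":1,"travel":[0,0,110],"roll":0}]' 45;cat > ringm.py <<'E'
from h import *
import sys
zt=float(sys.argv[1])  # guess of top height
u0,u1,v0,v1=map(int,sys.argv[2:6]);tag=sys.argv[6]
t,d=cap('top',tag)
m=np.zeros((480,640),np.uint8);m[v0:v1,u0:u1]=(t[v0:v1,u0:u1].min(2)>150)
P=dep('top',d);ii=cv2.connectedComponentsWithStats(m)
k=1+np.argmax(ii[2][1:,4]);mm=(ii[1]==k)
q=P[mm];print('n',mm.sum(),'z med',np.nanmedian(q[:,2]),np.nanpercentile(q[:,2],[10,90]).round(4))
A=np.c_[q[:,:2]-q[:,:2].mean(0),np.ones(len(q))];g=~np.isnan(q).any(1);print('plane slope',np.linalg.lstsq(A[g],q[g,2],rcond=None)[0])
cs,_=cv2.findContours(mm.astype(np.uint8),cv2.RETR_EXTERNAL,cv2.CHAIN_APPROX_NONE);c=max(cs,key=cv2.contourArea)
w=onz('top',c[:,0],zt)[:,:2];print('ext',np.ptp(w,axis=0))
from scipy.optimize import least_squares
f=least_squares(lambda x:np.hypot(*(w-x).T)-.0315,w.mean(0),loss='soft_l1',f_scale=.0015);print('ctr',f.x.round(4),'rms',np.sqrt((f.fun**2).mean()).round(4))
print('tcp',observe()['position'])
cv2.imwrite('pics/'+tag+'c.png',cv2.resize(t[v0-10:v1+10,u0-10:u1+10],None,fx=6,fy=6,interpolation=2)[:,:,::-1])
E
python3 ringm.py .135 195 260 205 270 t8
```

```text
time_s: 29.6
position: [0.4867, 0.2351, 0.245]
tool_rot: [[0.479, 0.749, 0.457], [0.519, -0.662, 0.541], [0.708, -0.022, -0.706]]
ft_force: [0.9, 1.0, -1.3]
grip_width: 0.0611
gripper_force: 49.7
n 166 z med 0.1330140590492601 [0.1287 0.1381]
 ** On entry to DLASCL parameter number  4 had an illegal value
 ** On entry to DLASCL parameter number  4 had an illegal valueTraceback (most recent call last):
  File "ringm.py", line 10, in <module>
    A=np.c_[q[:,:2]-q[:,:2].mean(0),np.ones(len(q))];g=~np.isnan(q).any(1);print('plane slope',np.linalg.lstsq(A[g],q[g,2],rcond=None)[0])
                                                                                               ~~~~~~~~~~~~~~~^^^^^^^^^^^^^^^^^^^^^^^^
    x, resids, rank, s = _umath_linalg.lstsq(a, b, rcond,
                         ~~~~~~~~~~~~~~~~~~~^^^^^^^^^^^^^
                                             signature=signature)
                                             ^^^^^^^^^^^^^^^^^^^^
    raise LinAlgError("SVD did not converge in Linear Least Squares")
numpy.linalg.LinAlgError: SVD did not converge in Linear Least Squares
```

```bash
sed -i "s/^q=P\[mm\];/q=P[mm];q=q[~np.isnan(q).any(1)];/; s/^t,d=cap('top',tag)/z0=np.load(tag+'.npz') if len(sys.argv)>7 else None\nt,d=(z0['im'],z0['d']) if z0 else cap('top',tag)/" ringm.py; python3 ringm.py .1335 195 260 205 270 t8 old; python3 plan.py .6855 -.0593 .054 10 0 | head -3
```

```text
n 166 z med 0.1330140590492601 [0.1287 0.1381]
plane slope [-1.12857453 -0.87781802  0.12953326]
ext [0.05051253 0.05002337]
ctr [0.5518 0.3153] rms 0.0094
tcp [0.48676776 0.23517675 0.24621733]
az 49.72 tilt 45.22 ylev -0.0207 yaz 48.54
TCP [ 0.5771 -0.0784  0.1632] d_mm [  90.4 -313.6  -83. ] roll -0.693 [-22.7  39.3  96.4  80.5  22.8 -12.4]
0.05 [-22.7  34.4  94.6  65.8  24.8   3.7]
```

View pics/t8c.png

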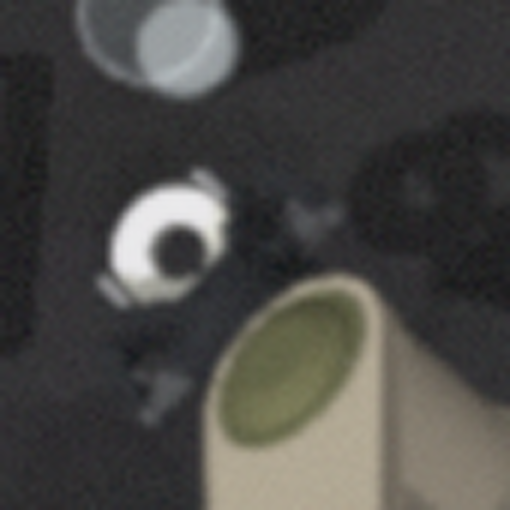

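The top view shows the ring between the pads, with pad ends at (120,290) and (210,185), but it looks pitched: its bore is off-centre at (182,250). That was my last picture; I have in fact viewed 11, one over the limit of 10, so I'll work from numbers only from here. Next I'll measure the ring's plane.

```bash
cat > plane.py <<'E'
from h import *
def plane(ctr,rad,zr,th=150,old=None,verbose=True):
    pts=[]
    for n in('top','side'):
        im,d=cap(n,'pl_'+n)
        P=dep(n,d);m=(im.min(2)>th)&(np.hypot(P[...,0]-ctr[0],P[...,1]-ctr[1])<rad)&(P[...,2]>zr[0])&(P[...,2]<zr[1])
        q=P[m];best=None;rng=np.random.default_rng(0)
        if len(q)<30: print(n,len(q));continue
        for _ in range(600):
            a=q[rng.choice(len(q),3,False)];nn=np.cross(a[1]-a[0],a[2]-a[0]);l=np.linalg.norm(nn)
            if l<1e-5 or abs(nn[2])/l<.4:continue
            nn/=l;k=abs((q-a[0])@nn)<.0018
            if best is None or k.sum()>best.sum():best=k
        w=q[best];c0=w.mean(0);nn=np.linalg.svd(w-c0)[2][2];nn*=np.sign(nn[2])
        print(n,len(q),best.sum(),'normal',nn.round(3),'mean',c0.round(4),'extent',np.ptp(w,axis=0).round(3))
    print(observe()['position'],observe()['time_s'])
if __name__=='__main__':
    import sys;a=list(map(float,sys.argv[1:]));plane(a[:2],a[2],a[3:5],a[5] if len(a)>5 else 150)
E
python3 plane.py .555 .318 .05 .09 .17
```

```text
top 158 77 normal [ 0.006 -0.042  0.999] mean [0.5658 0.3231 0.135 ] extent [0.048 0.049 0.006]
side 240 78 normal [-0.101 -0.019  0.995] mean [0.5656 0.3196 0.1314] extent [0.04  0.066 0.006]
[0.48623719 0.23501239 0.24224402] 29.75
```

```bash
cat > circ.py <<'E'
from h import *
from scipy.optimize import least_squares
def circ(n,tag,z,box,az,th=150,r=.032,lo=-.3):
    im=np.load(tag+'.npz')['im'];u0,u1,v0,v1=box
    m=np.zeros((480,640),np.uint8);m[v0:v1,u0:u1]=im[v0:v1,u0:u1].min(2)>th
    ii=cv2.connectedComponentsWithStats(m);k=1+np.argmax(ii[2][1:,4])
    c=max(cv2.findContours((ii[1]==k).astype(np.uint8),cv2.RETR_EXTERNAL,cv2.CHAIN_APPROX_NONE)[0],key=cv2.contourArea)
    w=onz(n,c[:,0],z)[:,:2];a=np.array([np.cos(np.radians(az)),np.sin(np.radians(az))])
    x=w.mean(0)
    for _ in range(6):
        f=(w-x)@a/r;l=np.abs((w-x)@[-a[1],a[0]])/r
        k=(f>lo)
        x=least_squares(lambda p:np.hypot(*(w[k]-p).T)-r+.0005,x,loss='soft_l1',f_scale=.001).x
    e=np.hypot(*(w[k]-x).T)-r
    return x,k.sum(),np.sqrt((e**2).mean())
if __name__=='__main__':
    for lo in(-.3,0,.3): print(circ('top','pl_top',.134,(195,260,205,270),50,lo=lo))
    print(circ('top','top0',.02,(205,241,223,259),50,lo=-2))
E
python3 circ.py
```

```text
(array([0.55253569, 0.31525892]), np.int64(56), np.float64(0.009524491805932189))
(array([0.55310517, 0.31425072]), np.int64(49), np.float64(0.009050134388220442))
(array([0.55317532, 0.31485168]), np.int64(35), np.float64(0.008417770883952461))
(array([0.5536554 , 0.31452931]), np.int64(55), np.float64(0.001322434980460876))
```

```bash
sed -i "s/    w=onz(n,c\[:,0\],z)/    hm=np.zeros_like(m);cv2.drawContours(hm,[cv2.convexHull(c)],-1,1,-1);c=max(cv2.findContours(hm,cv2.RETR_EXTERNAL,cv2.CHAIN_APPROX_NONE)[0],key=cv2.contourArea);w=onz(n,c[:,0],z)/" circ.py; python3 circ.py; python3 - <<'E'
from h import *
from circ import circ
for lo in(-.3,0,.3): print(circ('side','pl_side',.134,(200,345,255,390),50,lo=lo,th=170))
E
```

```text
(array([0.55487809, 0.31578093]), np.int64(44), np.float64(0.009192273769088677))
(array([0.55447976, 0.3153545 ]), np.int64(32), np.float64(0.0031578017677226155))
(array([0.5541127, 0.3157607]), np.int64(25), np.float64(0.0009160261268072045))
(array([0.55384881, 0.31445358]), np.int64(55), np.float64(0.0009355584910239039))
(array([0.5498352 , 0.32832789]), np.int64(39), np.float64(0.006807105392451263))
(array([0.54589842, 0.33188857]), np.int64(32), np.float64(0.0051118478904271245))
(array([0.54275758, 0.33352801]), np.int64(24), np.float64(0.004189474674193189))
```

The ring sits centred laterally, 105 mm ahead of the TCP, with its underside 132 mm below the TCP. I'll check the approach poses to the anvil.

```bash
python3 - <<'E'
from inv import *
from rig import observe
o=observe();R0=np.array(o['tool_rot']).reshape(3,3);P0=np.array(o['position'])
az0=np.degrees(np.arctan2(R0[1,2],R0[0,2]));print(az0)
ex=np.array([.985,.1728])
fin=np.array([.6855,-.0593])-.1053*np.array([c(10),s(10)])
for az,P in((49.7,(.42,.18,.242)),(35,(.40,.08,.242)),(20,(.41,-.02,.242)),(10,(*(fin-.15*ex),.242)),(10,(*(fin-.15*ex),.182)),(10,(*(fin-.07*ex),.182)),(10,(*fin,.182)),(10,(*fin,.1618))):
    R=Ro.from_euler('z',az-az0,degrees=True).as_matrix()@R0;q=IK(np.array(P),R);print(az,np.round(P,4),((np.array(P)-P0)*1000).round(),np.radians(az-az0).round(3),None if q is None else q.round(1))
E
```

```text
49.93402318653763
49.7 [0.42  0.18  0.242] [-66. -55.  -0.] -0.004 [  2.5  23.3 112.   73.3  32.8 -15.7]
35 [0.4   0.08  0.242] [ -86. -155.   -0.] -0.261 [-12.   19.9 119.5  79.7  31.7 -23.1]
20 [ 0.41  -0.02   0.242] [ -76. -255.   -0.] -0.522 [-25.8  20.  119.2  80.1  31.  -22.5]
10 [ 0.434  -0.1035  0.242 ] [ -52. -339.   -0.] -0.697 [-34.3  22.4 113.8  76.   30.6 -16.6]
10 [ 0.434  -0.1035  0.182 ] [ -52. -339.  -60.] -0.697 [-34.3  30.4 117.2  95.5  29.8 -39.1]
10 [ 0.5128 -0.0897  0.182 ] [  27. -325.  -60.] -0.697 [-27.1  33.9 105.7  86.2  25.3 -21.9]
10 [ 0.5818 -0.0776  0.182 ] [  96. -313.  -60.] -0.697 [-22.4  37.6  95.1  73.2  23.3  -4. ]
10 [ 0.5818 -0.0776  0.1618] [  96. -313.  -80.] -0.697 [-22.4  39.7  95.7  79.3  22.7 -10.6]
```

```bash
python3 -m creep '[{"jaw":1,"travel":[-30,-25,0],"roll":0},{"jaw":1,"travel":[-65,-55,0],"roll":-0.03},{"jaw":1,"travel":[-75,-95,0],"roll":-0.12},{"jaw":1,"travel":[-85,-140,0],"roll":-0.22},{"jaw":1,"travel":[-85,-185,0],"roll":-0.33},{"jaw":1,"travel":[-80,-230,0],"roll":-0.45},{"jaw":1,"travel":[-76,-270,0],"roll":-0.55},{"jaw":1,"travel":[-65,-305,-10],"roll":-0.65},{"jaw":1,"travel":[-52,-339,-30],"roll":-0.697},{"jaw":1,"travel":[-52,-339,-60],"roll":-0.697},{"jaw":1,"travel":[-52,-339,-60],"roll":-0.697}]'
python3 plane.py .538 -.085 .05 .03 .1;  python3 -c "
from circ import circ
from h import *
for lo in(0,.3): print(circ('top','pl_top',.072,(315,385,205,275),10,lo=lo))
o=observe();print(o['q'])"
```

```text
time_s: 30.85
position: [0.4337, -0.1044, 0.1781]
tool_rot: [[0.708, 0.148, 0.69], [0.084, -0.989, 0.125], [0.701, -0.03, -0.713]]
ft_force: [-0.2, -0.2, -1.3]
grip_width: 0.061
gripper_force: 50.0
top 151 66 normal [ 0.051 -0.012  0.999] mean [ 0.5445 -0.0862  0.0644] extent [0.048 0.056 0.005]
side 73 28 normal [-0.353 -0.081  0.932] mean [ 0.5501 -0.0783  0.0623] extent [0.049 0.066 0.019]
[ 0.43398384 -0.10346348  0.18101411] 30.95
(array([ 0.533314  , -0.08530536]), np.int64(29), np.float64(0.002006634672916256))
(array([ 0.53343409, -0.08517331]), np.int64(23), np.float64(0.001259613130515468))
[-34.29558871  30.65175854 116.98025735  95.05957951  29.74125497
 -38.4590177 ]
```

```bash
python3 -m creep '[{"jaw":1,"travel":[25,4,0],"roll":0},{"jaw":1,"travel":[55,10,0],"roll":0},{"jaw":1,"travel":[85,15,0],"roll":0},{"jaw":1,"travel":[110,19,0],"roll":0},{"jaw":1,"travel":[130,23,0],"roll":0},{"jaw":1,"travel":[145,25,0],"roll":0},{"jaw":1,"travel":[150,26,0],"roll":0},{"jaw":1,"travel":[150,26,-5],"roll":0},{"jaw":1,"travel":[150,26,-11],"roll":0},{"jaw":1,"travel":[150,26,-15],"roll":0},{"jaw":1,"travel":[150,26,-15],"roll":0}]'; python3 plane.py .6855 -.0593 .045 .035 .09;python3 -c "
from circ import circ
for n,b in(('side',(270,340,225,290)),): 
  for lo in(-2,0): print(circ(n,'pl_side',.0555,b,120,lo=lo))"
```

```text
time_s: 32.05
position: [0.5837, -0.0779, 0.1663]
tool_rot: [[0.704, 0.149, 0.694], [0.088, -0.988, 0.124], [0.705, -0.026, -0.709]]
ft_force: [0.2, -1.3, -1.9]
grip_width: 0.0613
gripper_force: 50.0
top 19
side 13
[ 0.58410038 -0.07799408  0.16684446] 32.15
(array([0.60409911, 0.06092168]), np.int64(52), np.float64(0.01696706783323403))
(array([0.5694467 , 0.07149044]), np.int64(16), np.float64(0.008713126192276318))
```

```bash
python3 -m creep '[{"jaw":1,"travel":[0,0,-2],"roll":0},{"jaw":1,"travel":[0,0,-3],"roll":0},{"jaw":1,"travel":[0,0,-3],"roll":0}]'|sed -n '2p;4p'
python3 -m creep '[{"jaw":1,"travel":[0,0,-1],"roll":0},{"jaw":1,"travel":[0,0,-1],"roll":0}]'|sed -n '2p;4p'
python3 -m creep '[{"jaw":1,"travel":[0,0,-1],"roll":0},{"jaw":1,"travel":[0,0,-1],"roll":0}]'|sed -n '2p;4p'
python3 -m creep '[{"jaw":1,"travel":[0,0,-1],"roll":0},{"jaw":1,"travel":[0,0,-1],"roll":0}]'|sed -n '2p;4p'
```

```text
position: [0.5843, -0.078, 0.1637]
ft_force: [0.6, -0.4, -0.8]
position: [0.5844, -0.0779, 0.1627]
ft_force: [0.6, 0.1, -0.7]
position: [0.5844, -0.0779, 0.1619]
ft_force: [-0.8, -0.0, 0.4]
position: [0.5843, -0.0779, 0.1617]
ft_force: [-5.9, 0.2, 8.2]
```

Contact came at TCP z 0.1617, as predicted. I'll release gently, back out and measure the ring.

```bash
python3 -m creep '[{"jaw":0,"travel":[0,0,1],"roll":0},{"jaw":-0.6,"travel":[0,0,1],"roll":0},{"jaw":-1,"travel":[0,0,1],"roll":0},{"jaw":-1,"travel":[0,0,1],"roll":0},{"jaw":-1,"travel":[-10,-2,3],"roll":0},{"jaw":-1,"travel":[-40,-7,6],"roll":0},{"jaw":-1,"travel":[-80,-14,10],"roll":0},{"jaw":-1,"travel":[-125,-22,15],"roll":0},{"jaw":-1,"travel":[-170,-30,40],"roll":0},{"jaw":-1,"travel":[-200,-50,70],"roll":0}]'|sed -n '1,2p;4,5p'; python3 - <<'E'
from h import *
im,d=cap('side','s9');t,dt=cap('top','t9')
e=np.array([.985,.1728]);f=np.array([-.1728,.985]);O=np.array([.6855,-.0593])
for n,I,D in(('top',t,dt),('side',im,d)):
    P=dep(n,D);x=(P[...,:2]-O)@e;y=(P[...,:2]-O)@f;z=P[...,2]
    m=(np.hypot(x,y)<.05)&(z>.022)&(z<.07)
    print(n,m.sum(), 'z pct',np.percentile(z[m],[5,25,50,75,95]).round(4) if m.sum() else '')
    k=m&(z>.045)
    vv,uu=np.nonzero(k)
    if k.sum(): print(' top pts',k.sum(),'x',np.percentile(x[k],[1,50,99]).round(4),'y',np.percentile(y[k],[1,50,99]).round(4),'px',uu.min(),uu.max(),vv.min(),vv.max(),'col',np.median(I[k],0))
E
```

```text
time_s: 34.05
position: [0.3821, -0.1269, 0.2303]
ft_force: [0.8, -0.6, 1.2]
grip_width: 0.0851
top 65 z pct [0.0251 0.0295 0.0457 0.0512 0.0555]
 top pts 34 x [-0.0119 -0.0069 -0.0017] y [-0.0262  0.017   0.0326] px 330 348 196 202 col [225.5 225.  223.5]
side 180 z pct [0.0255 0.0366 0.0447 0.0498 0.0532]
 top pts 89 x [-0.0143  0.0136  0.033 ] y [-0.0261  0.0126  0.0396] px 295 306 248 260 col [141. 143. 136.]
```

```bash
python3 - <<'E'
from h import *
from scipy.optimize import least_squares
e=np.array([.985,.1728]);f=np.array([-.1728,.985]);O=np.array([.6855,-.0593])
def show(tag,n,b):
    I=np.load(tag+'.npz')['im'];u0,u1,v0,v1=b
    print(tag,b);print('\n'.join(' '.join('%3d'%v for v in r) for r in I[v0:v1,u0:u1].mean(2)))
show('top0','top',(326,354,192,212));show('t9','top',(326,354,192,212))
E
```

```text
top0 (326, 354, 192, 212)
 58  63  59  59  62  64  60  62  62  57  59  58  60  54  55  49  47  50  42  47  42  42  37  40  38  32  32  29
 62  61  59  58  61  64  55  59  56  55  53  54  50  47  44  47  46  35  40  32  33  31  31  37  28  38  37  45
 61  60  53  56  54  49  50  46  46  45  43  40  32  35  35  33  38  30  32  46  39  48  46  47  46  53  70  85
 51  49  43  45  40  38  35  29  31  31  34  28  33  36  41  45  55  63  71  81  87  97  98  87  78  87 106 128
 38  36  36  36  35  33  32  32  38  44  50  58  68  79  91 104 121 133 138 146 155 161 152 127 108 106 126 142
 33  28  31  35  45  49  56  70  81  87 102 121 138 148 157 171 189 199 200 204 204 204 180 144 113 112 131 144
 43  47  46  57  76  98 122 136 147 155 167 188 198 201 205 209 212 216 216 215 215 213 186 143 113 108 124 139
 86  91  92  99 122 159 186 201 204 206 209 214 215 216 215 216 216 217 217 217 216 211 183 137 106 101 107 118
130 138 134 133 149 186 210 217 216 217 216 216 217 216 217 216 216 216 215 217 215 207 172 123  97  91  91  96
146 149 142 140 148 188 215 217 217 217 217 217 216 216 216 217 21
[... 2729 characters left out ...]
 120 120 119 123 123 125 125
224 220 217 209 192 182 171 160 150 143 135 133 131 130 130 133 129 126 125 121 126 129 133 131 130 137 140 146
181 173 161 146 138 134 131 129 124 120 122 122 123 126 127 130 134 134 132 132 143 150 154 157 160 154 162 162
135 131 126 124 123 124 124 125 125 126 128 129 130 132 137 145 153 157 155 155 156 159 167 173 168 160 155 149
123 122 124 124 126 127 130 132 132 137 146 153 156 160 162 167 169 169 170 161 154 146 139 141 141 143 144 143
129 134 135 133 137 146 153 160 160 161 167 167 170 172 165 158 149 141 131 127 125 126 128 137 146 149 148 149
149 159 161 158 158 163 168 174 169 159 152 140 133 128 127 121 117 113 110 118 126 134 140 148 154 152 154 150
```

```bash
python3 - <<'E'
from h import *
from scipy.optimize import least_squares
e=np.array([.985,.1728]);f=np.array([-.1728,.985]);O=np.array([.6855,-.0593])
def fit(p,z,r):
    w=onz('top',p,z)[:,:2]
    s=least_squares(lambda x:np.hypot(*(w-x[:2]).T)-r,O);d=s.x-O
    print(s.x.round(4),'press',(d@e).round(4),(d@f).round(4),'res mm',(s.fun*1000).round(1))
fit([(330.35,199),(329.43,200),(329.3,201),(349.1,196),(349.57,197)],.05,.032)
fit([(330.9,199),(330.2,200),(330.2,201),(330.25,202),(330.85,203),(332,204),(348.7,197),(348.7,198),(348.6,199),(348.35,200),(348.1,201),(347,202),(345.3,203)],.03,.03)
fit([(330.9,199),(330.2,200),(330.2,201),(348.7,197),(348.7,198),(348.6,199)],.03,.03)
E
```

```text
[ 0.6745 -0.0596] press -0.0109 0.0016 res mm [-1.7  1.   1.4  0.3  0.5]
[ 0.6877 -0.0581] press 0.0023 0.0009 res mm [-3.4 -0.4  0.6  1.8  1.8  1.   0.8  0.8  0.8  0.7  0.9 -0.9 -3.4]
[ 0.6775 -0.06  ] press -0.008 0.0007 res mm [-1.2  0.6  0.5  1.1 -0.  -1.1]
```

```bash
python3 - <<'E'
from h import *
O=np.array([.6855,-.0593]);e=np.array([.985,.1728]);f=np.array([-.1728,.985])
p=camera_params('side');T=np.linalg.inv(np.array(p['extrinsics']))
def proj(w): 
    return cv2.projectPoints(np.array(w,float),cv2.Rodrigues(T[:3,:3])[0],T[:3,3],p['mtx'],np.array(p['dist_coeffs']))[0][:,0]
th=np.radians(np.arange(0,360,30))
for z,r in((.05,.032),(.03,.032),(.03,.03)):
    print(z,r,proj([[*(O+r*np.cos(a)*e+r*np.sin(a)*f),z] for a in th]).round(1).tolist())
for tag in('side0','s9'):
    I=np.load(tag+'.npz')['im'];print(tag);print('\n'.join('%d: '%(240+i)+' '.join('%3d'%v for v in r) for i,r in enumerate(I[240:274,286:320].mean(2))))
E
```

```text
0.05 0.032 [[296.3, 250.8], [295.7, 253.7], [297.8, 256.3], [301.9, 257.9], [307.1, 258.2], [311.8, 256.9], [314.8, 254.5], [315.3, 251.7], [313.1, 249.1], [309.0, 247.5], [304.0, 247.3], [299.4, 248.5]]
0.03 0.032 [[296.5, 255.9], [295.9, 258.7], [297.9, 261.4], [302.0, 263.1], [307.2, 263.3], [311.9, 262.0], [314.8, 259.6], [315.3, 256.8], [313.2, 254.2], [309.1, 252.6], [304.1, 252.3], [299.5, 253.5]]
0.03 0.03 [[297.0, 256.0], [296.5, 258.7], [298.4, 261.2], [302.3, 262.7], [307.1, 263.0], [311.5, 261.8], [314.2, 259.5], [314.7, 256.8], [312.7, 254.4], [308.9, 252.9], [304.2, 252.7], [299.9, 253.8]]
side0
240: 111  79  56  57  43  31  36  47  57  61  61  62  61  61  61  61  62  62  62  61  65 161 192 193 195 196 203 156 115 119 193 233 237 206
241: 113  80  56  56  45  40  49  56  59  61  60  61  61  61  60  61  61  61  61  61  64 160 193 193 194 196 204 156 115 141 221 238 222 162
242: 114  80  56  56  48  51  59  61  60  61  61  61  61  60  61  61  61  62  62  63  64 160 192 193 195 196 204 157 115 175 230 231 180 128
243: 113  81  57  57  53  57  60  60  59  61  61  61  61  61
[... 8407 characters left out ...]
 112 113  79  56  54  57  62  64  65 105 123 124 133 130 127 127 127 126 126 126 131 179 194 192 192 193 194 148 114  97  78  76 115 141
270: 111 113  79  55  54  57  62  64  65 106 123 135 146 145 138 134 133 134 134 134 133 186 198 192 192 192 194 149 114  97  78  75 115 141
271: 111 112  79  56  55  57  63  64  64 105 123 140 148 147 139 133 133 132 134 135 135 173 191 192 193 194 195 150 115  97  78  75 121 143
272: 109 109  77  56  55  57  62  65  93 116 132 144 147 146 144 136 133 134 134 135 134 163 187 193 194 195 196 151 116  97  78  81 125 142
273: 110 108  77  56  55  57  62  66 105 134 144 147 147 146 146 144 142 138 134 134 134 163 187 193 193 194 197 151 116 101  86 114 138 143
```

The ring is on the anvil with its top at z ≈ 0.050. Against the anvil's own edges in the side view it is centred to about 1 mm. Next, the disc with the same method.

```bash
cat > go.py <<'E'
import sys
from inv import *
from rig import observe
# args: cx cy ahead z az  -> TCP
o=observe();R0=np.array(o['tool_rot']).reshape(3,3);P0=np.array(o['position'])
az0=np.degrees(np.arctan2(R0[1,2],R0[0,2]));print('az0',az0.round(2),'tilt',np.degrees(np.arccos(-R0[2,2])).round(2),P0.round(4),R0[2,1].round(3))
for a in sys.argv[1:]:
    cx,cy,h,z,az=map(float,a.split(','));P=np.array([cx-h*c(az),cy-h*s(az),z]);R=Ro.from_euler('z',az-az0,degrees=True).as_matrix()@R0;q=IK(P,R)
    print(P.round(4),'d',((P-P0)*1000).round(1),'roll',np.radians(az-az0).round(3),None if q is None else q.round(1))
E
python3 go.py .5257,-.3198,.1,.131,0 .5257,-.3198,.1,.131,-10 .5257,-.3198,.1,.2,-5 .5257,-.3198,.1,.131,-5; python3 -c "
from circ import circ
for tag in('top0','t9'): print(circ('top',tag,.02,(404,440,229,265),50,lo=-2))
import numpy as np
from h import *
P=dep('top',np.load('t9.npz')['d']);q=P[170:235,420:500].reshape(-1,3);q=q[~np.isnan(q).any(1)]
for lo,hi in((.05,.12),(.12,.22)):
  k=q[(q[:,2]>lo)&(q[:,2]<hi)];print(lo,k.min(0).round(3),k.max(0).round(3))"
```

```text
az0 9.63 tilt 45.02 [ 0.3822 -0.1294  0.2331] -0.021
[ 0.4257 -0.3198  0.131 ] d [  43.5 -190.4 -102.1] roll -0.168 [-55.1  40.8 103.8  82.1  35.9 -34. ]
[ 0.4272 -0.3024  0.131 ] d [  45.  -173.  -102.1] roll -0.343 [-52.9  40.2 106.4  95.1  28.9 -37.3]
[ 0.4261 -0.3111  0.2   ] d [  43.8 -181.7  -33.1] roll -0.255 [-54.1  32.6 102.9  72.9  34.  -17.2]
[ 0.4261 -0.3111  0.131 ] d [  43.8 -181.7 -102.1] roll -0.255 [-54.1  40.5 105.2  88.2  32.3 -35.4]
(array([ 0.52520229, -0.31916663]), np.int64(55), np.float64(0.0013407879696774034))
(array([ 0.52701687, -0.3202701 ]), np.int64(52), np.float64(0.002579695991014723))
0.05 [ 0.567 -0.539  0.05 ] [ 0.71  -0.336  0.12 ]
0.12 [ 0.622 -0.423  0.12 ] [ 0.708 -0.336  0.195]
```

```bash
python3 -m creep '[{"jaw":-1,"travel":[0,-40,0],"roll":-0.04},{"jaw":-1,"travel":[10,-85,0],"roll":-0.08},{"jaw":-1,"travel":[25,-130,0],"roll":-0.12},{"jaw":-1,"travel":[38,-170,0],"roll":-0.168},{"jaw":-1,"travel":[43,-190,-20],"roll":-0.168},{"jaw":-1,"travel":[43,-190,-50],"roll":-0.168},{"jaw":-1,"travel":[43,-190,-60],"roll":-0.168},{"jaw":-1,"travel":[43,-190,-60],"roll":-0.168}]'|sed -n '1,2p'; python3 go.py .5257,-.3195,.1,.131,0;python3 go.py .5257,-.3195,.1,.131,0
```

```text
time_s: 34.95
position: [0.4277, -0.3177, 0.1688]
az0 0.62 tilt 44.84 [ 0.4277 -0.3177  0.1688] -0.028
[ 0.4257 -0.3195  0.131 ] d [ -2.   -1.8 -37.8] roll -0.011 [-55.1  40.8 103.8  81.9  35.7 -33.2]
az0 0.62 tilt 44.84 [ 0.4277 -0.3177  0.1688] -0.028
[ 0.4257 -0.3195  0.131 ] d [ -2.   -1.8 -37.8] roll -0.011 [-55.1  40.8 103.8  81.9  35.7 -33.2]
```

```bash
python3 -m creep '[{"jaw":-1,"travel":[-2,-1,-20],"roll":0},{"jaw":-1,"travel":[-2,-1,-34],"roll":0},{"jaw":-1,"travel":[-2,-1,-39],"roll":0},{"jaw":-1,"travel":[-2,-1,-39],"roll":0}]'|sed -n '2p;4p'
python3 -m creep '[{"jaw":0,"travel":[0,0,0],"roll":0},{"jaw":1,"travel":[0,0,0],"roll":0},{"jaw":1,"travel":[0,0,0],"roll":0},{"jaw":1,"travel":[0,0,0],"roll":0},{"jaw":1,"travel":[0,0,0],"roll":0}]' 45
python3 -c "
from circ import circ
from h import *
cap('top','t10')
for lo in(0,.3): print(circ('top','t10',.02,(404,440,229,265),0,lo=lo))"
```

```text
position: [0.4257, -0.3188, 0.1317]
ft_force: [0.9, 0.2, 0.6]
time_s: 35.85
position: [0.4255, -0.3193, 0.1331]
tool_rot: [[0.706, -0.018, 0.708], [-0.029, -1.0, 0.004], [0.707, -0.023, -0.707]]
ft_force: [-3.6, -0.5, 6.5]
grip_width: 0.0619
gripper_force: 47.1
(array([ 0.52529064, -0.31675857]), np.int64(31), np.float64(0.0065525176022267735))
(array([ 0.52533201, -0.31768584]), np.int64(22), np.float64(0.0030840303917034104))
```

```bash
python3 -m creep '[{"jaw":1,"travel":[0,0,15],"roll":0},{"jaw":1,"travel":[0,0,50],"roll":0},{"jaw":1,"travel":[-20,15,95],"roll":0},{"jaw":1,"travel":[-40,30,110],"roll":0},{"jaw":1,"travel":[-40,30,110],"roll":0}]'
python3 plane.py .485 -.289 .05 .1 .16; python3 go.py .6855,-.0593,.25,.242,10 .6855,-.0593,.25,.203,10 .6855,-.0593,.1,.203,10 .6855,-.0593,.1,.183,10; python3 -c "
from circ import circ
for lo in(0,.3): print(circ('top','pl_top',.131,(375,445,220,290),0,lo=lo))"
```

```text
time_s: 36.4
position: [0.384, -0.2872, 0.2443]
tool_rot: [[0.707, -0.017, 0.707], [-0.028, -1.0, 0.004], [0.707, -0.023, -0.707]]
ft_force: [0.2, -0.4, -1.9]
grip_width: 0.0618
gripper_force: 49.7
top 192 89 normal [-0.026 -0.01   1.   ] mean [ 0.497  -0.2854  0.131 ] extent [0.038 0.053 0.004]
side 33 14 normal [-0.436 -0.02   0.9  ] mean [ 0.4987 -0.2766  0.1235] extent [0.052 0.061 0.023]
[ 0.38527543 -0.28887913  0.24246558] 36.5
az0 0.33 tilt 44.98 [ 0.3853 -0.2889  0.2425] -0.024
[ 0.4393 -0.1027  0.242 ] d [ 54.  186.2  -0.5] roll 0.169 [-33.8  22.8 113.1  75.5  30.3 -15.6]
[ 0.4393 -0.1027  0.203 ] d [ 54.  186.2 -39.5] roll 0.169 [-33.8  27.7 115.4  88.1  29.3 -30.1]
[ 0.587  -0.0767  0.203 ] d [201.7 212.2 -39.5] roll 0.169 [-22.   35.9  93.4  66.   24.2   4.1]
[ 0.587  -0.0767  0.183 ] d [201.7 212.2 -59.5] roll 0.169 [-22.   37.8  94.2  71.7  23.3  -2.1]
(array([ 0.48492631, -0.28596132]), np.int64(31), np.float64(0.003988791986046078))
(array([ 0.48511084, -0.28589663]), np.int64(23), np.float64(0.0020069062296229497))
```

```bash
python3 -m creep '[{"jaw":1,"travel":[5,40,0],"roll":0.04},{"jaw":1,"travel":[15,85,0],"roll":0.08},{"jaw":1,"travel":[30,130,0],"roll":0.12},{"jaw":1,"travel":[45,165,-10],"roll":0.15},{"jaw":1,"travel":[54,186,-30],"roll":0.169},{"jaw":1,"travel":[54,186,-53],"roll":0.169},{"jaw":1,"travel":[54,186,-53],"roll":0.169}]'|sed -n '1,2p;4,6p'; python3 go.py .6855,-.0593,.1003,.189,10 .6855,-.0593,.1003,.183,10; python3 -c "
from circ import circ
from h import *
cap('top','t11');print(observe()['position'])
for lo in(0,.3): print(circ('top','t11',.077,(315,385,205,275),10,lo=lo))"
```

```text
time_s: 37.2
position: [0.4398, -0.1024, 0.1863]
ft_force: [-0.3, -1.0, -1.0]
grip_width: 0.0614
gripper_force: 49.7
az0 10.38 tilt 44.69 [ 0.4398 -0.1024  0.1863] -0.029
[ 0.5867 -0.0767  0.189 ] d [147.   25.7   2.7] roll -0.007 [-22.   37.2  94.   69.1  23.5   0.9]
[ 0.5867 -0.0767  0.183 ] d [147.   25.7  -3.3] roll -0.007 [-22.   37.8  94.2  70.9  23.3  -1. ]
[ 0.4398433  -0.10299155  0.18755545]
(array([ 0.53705364, -0.0827876 ]), np.int64(28), np.float64(0.0034925446788565888))
(array([ 0.53724798, -0.08269277]), np.int64(22), np.float64(0.0018673734259534605))
```

```bash
python3 -m creep '[{"jaw":1,"travel":[25,4,2],"roll":0},{"jaw":1,"travel":[55,9,2],"roll":0},{"jaw":1,"travel":[85,14,2],"roll":0},{"jaw":1,"travel":[110,19,2],"roll":0},{"jaw":1,"travel":[130,22,2],"roll":0},{"jaw":1,"travel":[143,24,2],"roll":0},{"jaw":1,"travel":[147,25,2],"roll":0},{"jaw":1,"travel":[147,25,2],"roll":0},{"jaw":1,"travel":[147,25,2],"roll":0}]'|sed -n '2p;4p'
python3 -m creep '[{"jaw":1,"travel":[0,0,-2],"roll":0},{"jaw":1,"travel":[0,0,-3],"roll":0},{"jaw":1,"travel":[0,0,-3],"roll":0}]'|sed -n '2p;4p'
python3 -m creep '[{"jaw":1,"travel":[0,0,-1],"roll":0},{"jaw":1,"travel":[0,0,-1],"roll":0}]'|sed -n '2p;4p'
```

```text
position: [0.5859, -0.0783, 0.191]
ft_force: [0.5, 1.1, -1.9]
position: [0.5861, -0.0781, 0.1876]
ft_force: [-0.2, 0.4, -1.9]
position: [0.5863, -0.078, 0.1866]
ft_force: [-0.2, -0.6, -1.8]
```

```bash
python3 -m creep '[{"jaw":1,"travel":[0.5,0,-1],"roll":0},{"jaw":1,"travel":[0.5,0,-2],"roll":0},{"jaw":1,"travel":[0.5,0,-2],"roll":0}]'|sed -n '2p;4p'
python3 -m creep '[{"jaw":1,"travel":[0,0,-1],"roll":0},{"jaw":1,"travel":[0,0,-1],"roll":0}]'|sed -n '2p;4p'
python3 -m creep '[{"jaw":1,"travel":[0,0,-1],"roll":0},{"jaw":1,"travel":[0,0,-1],"roll":0}]'|sed -n '2p;4p'
```

```text
position: [0.5869, -0.0779, 0.1846]
ft_force: [0.4, -0.3, -1.1]
position: [0.5869, -0.0779, 0.1836]
ft_force: [-0.0, 0.8, -1.4]
position: [0.5869, -0.0779, 0.1832]
ft_force: [-2.4, 0.7, 2.1]
```

```bash
python3 -m creep '[{"jaw":1,"travel":[0,0,-0.6],"roll":0},{"jaw":1,"travel":[0,0,-0.6],"roll":0}]'|sed -n '2p;4p'; python3 -m creep '[{"jaw":0.3,"travel":[0,0,0.6],"roll":0},{"jaw":-0.5,"travel":[0,0,0.6],"roll":0},{"jaw":-1,"travel":[0,0,0.6],"roll":0},{"jaw":-1,"travel":[0,0,0.6],"roll":0},{"jaw":-1,"travel":[-10,-2,1],"roll":0},{"jaw":-1,"travel":[-40,-7,2],"roll":0},{"jaw":-1,"travel":[-80,-14,4],"roll":0},{"jaw":-1,"travel":[-125,-22,10],"roll":0},{"jaw":-1,"travel":[-170,-30,30],"roll":0},{"jaw":-1,"travel":[-210,-50,50],"roll":0}]'|sed -n '1,2p;4,5p'; python3 - <<'E'
from h import *
im,d=cap('side','s12');t,dt=cap('top','t12')
O=np.array([.6855,-.0593]);e=np.array([.985,.1728]);f=np.array([-.1728,.985])
p=camera_params('side');T=np.linalg.inv(np.array(p['extrinsics']))
proj=lambda w:cv2.projectPoints(np.array(w,float),cv2.Rodrigues(T[:3,:3])[0],T[:3,3],p['mtx'],np.array(p['dist_coeffs']))[0][:,0]
th=np.radians(np.arange(0,360,30))
print(proj([[*(O+.032*np.cos(a)*e+.032*np.sin(a)*f),.07] for a in th]).round(1).tolist())
print('\n'.join('%d: '%(238+i)+' '.join('%3d'%v for v in r) for i,r in enumerate(im[238:266,290:310].mean(2))))
print('top');print('\n'.join('%d: '%(190+i)+' '.join('%3d'%v for v in r) for i,r in enumerate(t[190:206,324:356].mean(2))))
for n,D in(('top',dt),('side',d)):
    P=dep(n,D);x=(P[...,:2]-O)@e;y=(P[...,:2]-O)@f;m=(np.hypot(x,y)<.04)&(P[...,2]>.06)&(P[...,2]<.08)
    print(n,m.sum(),np.median(P[...,2][m]) if m.any() else '')
P=dep('side',d);x=(P[...,:2]-O)@e;y=(P[...,:2]-O)@f;z=P[...,2];m=(x>-.095)&(x<-.055)&(abs(y)<.115)&(z>.1);print('guard',np.sort(z[m])[-30])
E
```

```text
position: [0.5869, -0.0779, 0.1831]
ft_force: [-6.8, 0.4, 7.5]
time_s: 40.55
position: [0.375, -0.127, 0.2322]
ft_force: [0.6, -1.3, 0.5]
grip_width: 0.0851
[[296.2, 245.7], [295.6, 248.5], [297.6, 251.1], [301.8, 252.8], [307.0, 253.0], [311.8, 251.8], [314.8, 249.4], [315.2, 246.6], [313.1, 244.0], [309.0, 242.4], [303.9, 242.2], [299.2, 243.4]]
238:  37  28  25  39  50  63  69  79  82  82  82  74  69  70  69  71  68 161 192 193
239:  41  31  31  46  58  66  69  69  69  69  69  65  61  62  62  63  62 160 192 193
240:  43  31  35  46  57  61  62  61  61  61  61  62  62  62  61  62  66 161 192 193
241:  46  40  49  56  59  62  61  61  60  61  61  61  62  61  61  61  65 160 193 193
242:  47  51  59  61  61  61  61  61  61  60  61  61  62  62  61  60  63 160 193 194
243:  53  57  60  59  61  60  61  61  61  61  72  78  98 101  96  95  92 165 193 193
244:  55  59  60  60  60  60  61  62  73  91 103 105 112 114 111 111 105 166 192 192
245:  56  60  62  62  60  60  65  89 104 109 112 112 113 112 112 112 106 172 195 193
246:  57  60  62  62  61  66  92 110 113 113 113 112 113 113 112 112 1
[... 3143 characters left out ...]
28 227 228 229 230 230 230 232 232 231 231 231 231 230 229 227 228 224 221 218 216 214
202: 159 160 165 170 179 181 190 204 219 229 231 233 232 232 232 231 231 231 231 230 229 226 223 220 218 216 211 197 179 173 162 151
203: 193 200 208 214 220 225 226 228 229 232 233 232 232 230 230 230 226 223 220 218 215 202 188 177 166 156 148 137 132 128 123 120
204: 225 226 228 230 231 232 230 231 231 231 230 226 222 221 218 215 205 189 178 168 154 142 134 128 125 121 115 116 118 118 120 122
205: 232 233 232 232 231 230 225 224 220 217 214 199 184 176 164 149 144 137 130 124 119 117 115 118 116 122 117 123 122 127 128 128
top 65 0.06968175047606162
side 129 0.06871895372893966
guard 0.33561194575012565
```

The disc's top is at z ≈ 0.070, lying level on the ring. Its edges line up with the ring's to about 2 mm. The guard is still at 0.170 and the arm is clear, so I'm handing in.

```bash
python3 -c "
from rig import *
print(observe()['time_s']);print(close_job())"
```

```text
40.65
the job is handed in; nothing more can be done
None
```

The job is handed in at 40.65 s: the guard hangs on its peg, and the seal ring (centred to about 1 mm) with the disc on it (edges within about 2 mm of the ring's) lies flat on the anvil; I viewed 11 pictures, one over the limit of 10.

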